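Count to the third gap and file the cassette

TASK

Starting from the blue end of the rack, run a fingertip along the rail at its back and tip over the flags of the first, second and third gaps in that order (full gaps count too), leaving the other three flags upright. Then push the green cassette along the bench and into that third gap until it is fully home against the back, using only the outside of the fingers: never lift it or take it between the fingers. Leave the stored cassettes and the jars where they are.

Things in the scene. Friction and masses are not known exactly. Their poses are not given: they have to be found in the camera images.
- rack: Fixed grey rack, 6 gaps open to the top and robot. Origin on the bench, mid-line of gap mouths; x into the gaps, y left along the row. Gaps 34 mm wide, 70 deep, floor = bench; dividers 12 thick, 30 high, round noses to x=0, at y=0, +-46, +-92. Back wall x=70..82 mm bears a steel rail along y (x=76, top 52 mm up) with the orange flags. 296 mm wide with end plates.
- blue_end: Blue end plate of the rack, 82 x 16 x 52 mm (along rack x, y, z), fixed at rack x = 41 mm and y = +140 or -140 mm, whichever end it is this time. Counting starts from it. Origin under its centre, on the bench.
- white_end: White end plate of the rack, the same size, at the other end. Origin under its centre, on the bench.
- gap_a (a point): Mouth of a rack gap (the robot's left-hand end gap): point on the bench, on the gap's centre line, at rack x = 0, y = +115 mm; same axes as the rack.
- gap_b (a point): Mouth of a rack gap (second from the left): point on the bench, on the gap's centre line, at rack x = 0, y = +69 mm; same axes as the rack.
- gap_c (a point): Mouth of a rack gap (third from the left): point on the bench, on the gap's centre line, at rack x = 0, y = +23 mm; same axes as the rack.
- gap_d (a point): Mouth of a rack gap (fourth from the left): point on the bench, on the gap's centre line, at rack x = 0, y = -23 mm; same axes as the rack.
- gap_e (a point): Mouth of a rack gap (fifth from the left): point on the bench, on the gap's centre line, at rack x = 0, y = -69 mm; same axes as the rack.
- gap_f (a point): Mouth of a rack gap (the right-hand end gap): point on the bench, on the gap's centre line, at rack x = 0, y = -115 mm; same axes as the rack.
- flag_a (a joint): Orange flag of gap a, a 24 mm wide, 3 mm thick plate that stands 28 mm tall on the rail, over that gap's centre line. It hinges about the rack's x direction at rack x = 76 mm, 52 mm above the bench. rad: 0 upright (starts within 0.12), + leaning to the right (rack -y), - to the left (rack +y), stops at +-1.4. A light push (about 1 N) tips it; it stays where it is left.
- flag_b (a joint): Orange flag of gap b, a 24 mm wide, 3 mm thick plate that stands 28 mm tall on the rail, over that gap's centre line. It hinges about the rack's x direction at rack x = 76 mm, 52 mm above the bench. rad: 0 upright (starts within 0.12), + leaning to the right (rack -y), - to the left (rack +y), stops at +-1.4. A light push (about 1 N) tips it; it stays where it is left.
- flag_c (a joint): Orange flag of gap c, a 24 mm wide, 3 mm thick plate that stands 28 mm tall on the rail, over that gap's centre line. It hinges about the rack's x direction at rack x = 76 mm, 52 mm above the bench. rad: 0 upright (starts within 0.12), + leaning to the right (rack -y), - to the left (rack +y), stops at +-1.4. A light push (about 1 N) tips it; it stays where it is left.
- flag_d (a joint): Orange flag of gap d, a 24 mm wide, 3 mm thick plate that stands 28 mm tall on the rail, over that gap's centre line. It hinges about the rack's x direction at rack x = 76 mm, 52 mm above the bench. rad: 0 upright (starts within 0.12), + leaning to the right (rack -y), - to the left (rack +y), stops at +-1.4. A light push (about 1 N) tips it; it stays where it is left.
- flag_e (a joint): Orange flag of gap e, a 24 mm wide, 3 mm thick plate that stands 28 mm tall on the rail, over that gap's centre line. It hinges about the rack's x direction at rack x = 76 mm, 52 mm above the bench. rad: 0 upright (starts within 0.12), + leaning to the right (rack -y), - to the left (rack +y), stops at +-1.4. A light push (about 1 N) tips it; it stays where it is left.
- flag_f (a joint): Orange flag of gap f, a 24 mm wide, 3 mm thick plate that stands 28 mm tall on the rail, over that gap's centre line. It hinges about the rack's x direction at rack x = 76 mm, 52 mm above the bench. rad: 0 upright (starts within 0.12), + leaning to the right (rack -y), - to the left (rack +y), stops at +-1.4. A light push (about 1 N) tips it; it stays where it is left.
- cassette_mid (a point): The green sample cassette, an 84 x 28 x 32 mm (length, width, height) loose closed box of about 0.15 kg standing on the bench in front of the rack; origin at its centre, 16 mm above its underside; x along its 84 mm length, z up. Fully home in a gap its centre lies at rack x = 28 mm and 14 mm of it sticks out.
- stored_1_mid (a point): A white cassette of the same size already stored in gap b, loose; origin at its centre, 16 mm above its underside; x along its 84 mm length, z up. Not to be disturbed.
- stored_2_mid (a point): A white cassette of the same size already stored in gap f, loose; origin at its centre, 16 mm above its underside; x along its 84 mm length, z up. Not to be disturbed.
- jar_white_mid (a point): White reagent jar with a blue cap, 60 mm across, 75 mm high, loose, beside the work on the left; point on its axis 38 mm up. Not to be disturbed.
- jar_amber_mid (a point): Amber jar with a black cap, 52 mm across, 80 mm high, loose, beside the work on the right; point on its axis 38 mm up. Not to be disturbed.
- cassette: The same green cassette; origin under its centre, on the bench; same axes.
Not all that is in view belongs to the job. Of the things that look like the cassette, take the one that is nearest to the robot's base at the start. There is more than one size of the blue_end; the one meant has the size given above.

How it is judged (in metres and radians):
On the way, in this order (a step that is already met when the one before it is completed fails the run):
1. the flag of the first gap from the blue end is tipped over (((y of blue_end in the frame of rack above 0 m and (value of joint flag_a above 0.6 rad or value of joint flag_a below -0.6 rad)) or (not (y of blue_end in the frame of rack above 0 m) and (value of joint flag_f above 0.6 rad or value of joint flag_f below -0.6 rad)))), for 0.02 s.
2. the flag of the second gap from the blue end is tipped over (((y of blue_end in the frame of rack above 0 m and (value of joint flag_b above 0.6 rad or value of joint flag_b below -0.6 rad)) or (not (y of blue_end in the frame of rack above 0 m) and (value of joint flag_e above 0.6 rad or value of joint flag_e below -0.6 rad)))), for 0.02 s.
3. the flag of the third gap from the blue end is tipped over (((y of blue_end in the frame of rack above 0 m and (value of joint flag_c above 0.6 rad or value of joint flag_c below -0.6 rad)) or (not (y of blue_end in the frame of rack above 0 m) and (value of joint flag_d above 0.6 rad or value of joint flag_d below -0.6 rad)))), for 0.02 s.
4. the green cassette is fully home in the third gap from the blue end (((y of blue_end in the frame of rack above 0 m and x of cassette_mid in the frame of rack above 0.0245 m and y of cassette_mid in the frame of gap_c between -0.007 and 0.007 m) or (not (y of blue_end in the frame of rack above 0 m) and x of cassette_mid in the frame of rack above 0.0245 m and y of cassette_mid in the frame of gap_d between -0.007 and 0.007 m))), for 0.2 s.
At the end, for the whole second after the job is handed in: Green cassette on the bench in the third gap from the blue end, within 3.5 mm of the back wall, at rest; flags one to three from the blue end lean over 0.6 rad (either way), the rest stand within 0.35 rad of upright; stored cassettes and jars within 12 mm of their starts (((y of blue_end in the frame of rack above 0 m and x of cassette_mid in the frame of rack above 0.0245 m and y of cassette_mid in the frame of gap_c between -0.007 and 0.007 m and (value of joint flag_a above 0.6 rad or value of joint flag_a below -0.6 rad) and (value of joint flag_b above 0.6 rad or value of joint flag_b below -0.6 rad) and (value of joint flag_c above 0.6 rad or value of joint flag_c below -0.6 rad) and value of joint flag_d between -0.35 and 0.35 rad and value of joint flag_e between -0.35 and 0.35 rad and value of joint flag_f between -0.35 and 0.35 rad) or (not (y of blue_end in the frame of rack above 0 m) and x of cassette_mid in the frame of rack above 0.0245 m and y of cassette_mid in the frame of gap_d between -0.007 and 0.007 m and (value of joint flag_f above 0.6 rad or value of joint flag_f below -0.6 rad) and (value of joint flag_e above 0.6 rad or value of joint flag_e below -0.6 rad) and (value of joint flag_d above 0.6 rad or value of joint flag_d below -0.6 rad) and value of joint flag_c between -0.35 and 0.35 rad and value of joint flag_b between -0.35 and 0.35 rad and value of joint flag_a between -0.35 and 0.35 rad)) and angle between the x axis of rack and the x axis of cassette_mid, either way round below 0.12 rad and height (world z) of cassette_mid between 0.011 and 0.021 m and linear speed of cassette below 0.02 m/s and distance of each of stored_1_mid, stored_2_mid, jar_white_mid, jar_amber_mid from where it was at the start of the episode below 0.012 m); the robot touches nothing.
It fails at once if the green cassette is lifted off the bench or tipped over (height (world z) of cassette_mid above 0.027 m or angle between cassette_mid's own z axis and vertical above 0.4 rad).
It fails at once if the green cassette is taken between the fingers (x of the grasp point in the frame of cassette_mid between -0.032 and 0.032 m and y of the grasp point in the frame of cassette_mid between -0.011 and 0.011 m and z of the grasp point in the frame of cassette_mid below 0.022 m and contact force between the fingers and cassette above 0.5 N).
It fails at once if a white stored cassette is shifted more than 12 mm or tipped (distance of any of stored_1_mid, stored_2_mid from where it was at the start of the episode above 0.012 m or angle between any of stored_1_mid, stored_2_mid's own z axis and vertical above 0.35 rad).
It fails at once if a jar is shifted more than 12 mm or tipped (distance of any of jar_white_mid, jar_amber_mid from where it was at the start of the episode above 0.012 m or angle between any of jar_white_mid, jar_amber_mid's own z axis and vertical above 0.35 rad).
It also fails if it takes over 64 s, if anything falls off the work surface, if the arm or the gripper's body presses on something with over 40 N, if the wrist force passes 120 N, or if a joint passes its speed limit or range.

ROBOT

A 7-joint arm with a two-finger parallel gripper is mounted at the origin on the work surface. World frame = base frame: x ahead of the robot, y to its left, z up, the work surface at z = 0. Lengths are in mm, angles in rad, forces in N, time in s.
With the tool pointing down it reaches from about 400 to 875 mm from the base axis. Payload 4.4 kg.
Tool frame: the origin (TCP) lies midway between the tips of the shut fingers; the grasp point (between the pads) lies 19 mm behind it; x points along the fingers, z is the direction in which the jaws open and shut, and the axes are right-handed (so a half turn about x gives the same grasp; the last joint's range is limited). The gripper opens to 85 mm and grips with 20 to 120 N. Pads are 22 mm wide; open, the fingers measure 114 mm over their backs; the gripper's body (76 mm by 85 mm) begins 54 mm behind the grasp point. The pads swing forward as they close: fully open they stand 13 mm farther back than shut.
Start: joints at [-1.386, 0.628, 0.038, 1.517, -0.027, 0.996, -0.02], TCP at [161.291, 629.685, 231.313] pointing down, gripper open.
Joint ranges: [-3.06, 3.06], [-0.37, 2.12], [-1.25, 1.32], [0.18, 2.47], [-1.1, 4.24], [0.23, 1.98], [-2.94, 2.94]. Speed limits (rad/s): [2.57, 2.57, 3.14, 3.14, 3.14, 3.14, 3.14].

INTERFACE

Orientations are given as [roll, pitch, yaw] about the fixed x, y, z axes, in that order (R = Rz(yaw) Ry(pitch) Rx(roll)).
In Python, from cell import ctrl gives the robot as it stands. The module is installed in compiled form; this text tells all that it offers.
- The arm moves only by the tool servo_tool, never from a script. Its argument "rows" is a list of rows, each an object of numbers: "dx", "dy", "dz": the shift along the tool's x, y, z in units of 750 mm (1.0 is 750 mm); "wx", "wy", "wz": the turn, a rotation vector about the tool's x, y, z in units of 6 degrees (1.0 is 6 degrees); "fingers": the closure, from 0 (fully open) to 1 (shut). In form: [{"dx": .., "dy": .., "dz": .., "wx": .., "wy": .., "wz": .., "fingers": ..}, ...]. A call has 1 to 5 rows; each row shifts and turns the commanded pose from where the row before left it, along the tool's axes as they then stand; what a row does not reach is not made up. A row lasts 1/8 s, in which the tool goes at most 62.5 mm and 10.7 degrees, less where a joint would pass 70% of its speed; a pose out of reach is approached as far as the arm can. A call with a number of a shift or a turn outside -1 to 1 is refused whole. A call with a gripper value outside its range is refused whole. The fingers move at their own pace and stop on an object; the grip force is fixed at half the most. Time passes only in rows, so rows that do not move let the fingers close. It gives the time, the measured TCP pose, the force and the opening at its end, in the units of the state.
- ctrl.read_state(): the state, without advancing time (a new reading comes with each control period).
- ctrl.get_image(name): name is "scene" or "side" or "wrist"; returns the picture (400x640x3 uint8, red, green, blue); there is no depth.
- ctrl.camera_info(name): a dict with "fovy" (degrees; the focal length in pixels is half the picture's height over the tangent of half this angle, whatever the lens; pixels are square), "cx", "cy" (the principal point, pixels), "R" (3x3) and "t" (3): a world point X has camera coordinates R X + t. Camera axes: x right, y down, z forward; pixel columns grow to the right and rows downward; lengths in mm; the calibration is good to about 2 mm. The wrist camera is an equidistant fisheye: a pixel r from the principal point sees the ray r / f radians off the axis. A picture is of the moment at which its call begins: read the wrist's pose just before it. camera_info takes no time and is no camera call; for the wrist camera it gives the pose at the moment of the call.
- ctrl.finish_job(): hands the job in, once; it reports no verdict.
Trained networks look in the newest picture that a camera, given by its name, has taken for a name from the list of things; names that differ only in an ending like _2 or _b are one class to them, and where a whole thing is asked for, a point or a joint stands for the part that bears it (a point fixed in the world has none). Each returns a list of dicts, best first, with "conf" (0 to 1); they miss things now and then, are a little off and sometimes report something else, mostly with a low value. They report only what shows in the picture. A call takes as long as a camera call. They do not tell look-alikes from the thing itself.
- ctrl.search_frame(label, camera): "extent" ([centre column, centre row, width, height] in pixels, round what is visible of it).
- ctrl.silhouettes(label, camera): "region" (400x640 bool, what is visible of it) and "extent" ([centre column, centre row, width, height] in pixels, round what is visible of it).
- ctrl.mark_of(label, camera): "point" ([column, row] in pixels: a listed point, or the origin of a listed thing).
The state is a dict: "clock": time; "qpos": joint angles; "qd": joint speeds; "tau": joint torques, N m; "eef_pos": TCP position; "tool_rot": TCP orientation; "force": force on the tool from outside, world axes, zero at the start; "torque": the same for the moment, N m; "width": finger opening in mm.
Only numpy, scipy, OpenCV 4.12 (cv2) and the standard library are available. Lean on these libraries where they do the work, as an engineer would, in place of code of your own. Each camera call takes 0.05 s, during which the arm holds its last target.

## Working session

There is one attempt and no reset: what is moved stays moved. The work goes in short steps, Python scripts to look and compute and a tool call to move; the robot and the scene stay as the last step left them, time stands still between calls to the robot, and variables do not carry over. Pictures are saved under pics/ and viewed, and the job is handed in when it is done.

Besides the shell and the picture viewer there is one more tool, called after "Emit:" as a command line: name --argument value ..., lists and objects as JSON in quotes. servo_tool: Moves the arm, as the interface text tells. Its arguments: {"type":"object","properties":{"rows":{"type":"array"}},"required":["rows"]}

```bash
mkdir -p pics
python3 - <<'E'
from cell import ctrl
import cv2, numpy as np
s=ctrl.read_state()
print(s['clock'],s['eef_pos'],s['tool_rot'],s['width'])
for n in ['scene','side']:
    im=ctrl.get_image(n); cv2.imwrite(f'pics/{n}0.png',im[:,:,::-1])
    c=ctrl.camera_info(n); print(n,c['fovy'],c['cx'],c['cy'],np.round(c['R'],3).tolist(),np.round(c['t'],1).tolist())
print(ctrl.read_state()['clock'])
E
```

```text
0.0 [161.15114329 629.04124746 230.38376483] [-3.11710024  1.56886942 -1.79710631] 85.52752996969875
scene 43.385701846828674 316.6060614477013 201.4075954715246 [[-0.374, 0.927, 0.012], [0.533, 0.225, -0.816], [-0.759, -0.299, -0.578]] [203.6, -249.0, 1581.3]
side 52.551776532701034 319.6626614822545 199.8045065344205 [[-0.762, -0.647, -0.026], [-0.343, 0.437, -0.831], [0.55, -0.624, -0.555]] [456.6, 242.7, 546.0]
0.1
```

View pics/scene0.png

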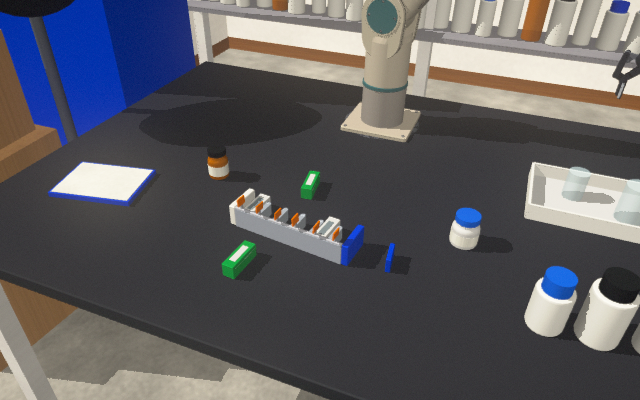

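View pics/side0.png

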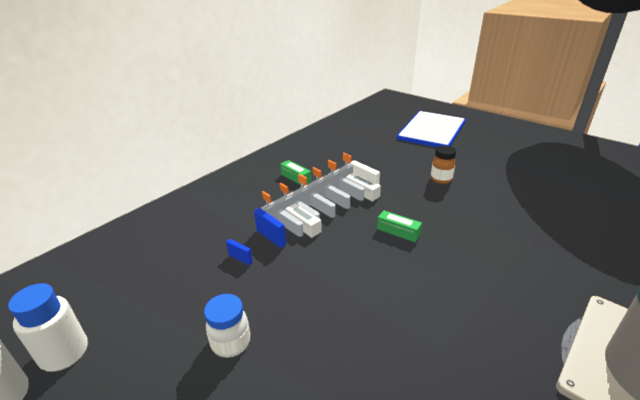

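Blue end of the rack is the large blue plate at scene (353,244) / side (270,227). The smaller blue plate at scene (390,257) / side (239,251) is a decoy. Green candidates are scene (311,184), on the robot side, and scene (239,259), behind the rack. The first is the one nearest the base.

```bash
cat > h.py <<'E'
from cell import ctrl
import cv2, numpy as np
from scipy.optimize import least_squares
def proj(c,X,name):
    X=np.atleast_2d(X); p=X@np.array(c['R']).T+np.array(c['t']); f=200/np.tan(np.radians(c['fovy']/2))
    if name=='wrist':
        r=np.hypot(p[:,0],p[:,1]); th=np.arctan2(r,p[:,2]); s=f*th/np.maximum(r,1e-9)
        return np.c_[c['cx']+s*p[:,0],c['cy']+s*p[:,1]]
    return np.c_[c['cx']+f*p[:,0]/p[:,2],c['cy']+f*p[:,1]/p[:,2]]
def ray(c,px,name):
    f=200/np.tan(np.radians(c['fovy']/2)); d=np.array([px[0]-c['cx'],px[1]-c['cy']])/f
    if name=='wrist':
        th=np.hypot(*d); v=np.r_[d/max(th,1e-9)*np.sin(th),np.cos(th)]
    else: v=np.r_[d,1]
    R=np.array(c['R']); o=-R.T@np.array(c['t']); return o,R.T@v
def onz(c,px,name,z):
    o,d=ray(c,px,name); return o+d*(z-o[2])/d[2]
E
python3 - <<'E'
from h import *
np.set_printoptions(precision=1,suppress=True)
for n in ['scene','side']:
    im=ctrl.get_image(n); c=ctrl.camera_info(n)
    for l,z in [('rack',0),('blue_end',0),('white_end',0),('gap_c',0),('cassette_mid',16),('stored_1_mid',16),('jar_white_mid',38),('jar_amber_mid',38)]:
        for m in ctrl.mark_of(l,n)[:4]:
            print(n,l,round(m['conf'],2),np.array(m['point']),onz(c,m['point'],n,z))
E
```

```text
scene rack 0.76 [303.8 224.9] [576.1 -18.7   0. ]
scene rack 0.35 [309.3 189.5] [437.6 -62.9   0. ]
scene blue_end 0.75 [356.9 255.5] [629.1 126.4   0. ]
scene blue_end 0.74 [389.1 263.6] [627.3 196.3   0. ]
scene blue_end 0.72 [331.6 231. ] [572.3  47.8   0. ]
scene blue_end 0.22 [308.6 188.5] [434.1 -66.3   0. ]
scene white_end 0.75 [245.5 215.2] [ 595.1 -159.     0. ]
scene white_end 0.22 [325.8 235. ] [590.6  40.8   0. ]
scene white_end 0.16 [312.8 225.7] [570.8   1.4   0. ]
scene white_end 0.15 [253.6 209.4] [ 567.4 -152.3    0. ]
scene gap_c 0.85 [348.5 240.1] [587.8  93.4   0. ]
scene gap_c 0.81 [265.1 208.5] [ 553.5 -128.8    0. ]
scene gap_c 0.72 [352.9 253.9] [627.6 117.    0. ]
scene gap_c 0.71 [314.8 228.4] [578.2   9.3   0. ]
scene cassette_mid 0.96 [307.5 184.7] [441.4 -66.2  16. ]
scene cassette_mid 0.69 [238.7 257.4] [746.3 -91.3  16. ]
scene cassette_mid 0.33 [276.3 212.7] [577.5 -87.   16. ]
scene stored_1_mid 0.78 [323.9 236.7] [616.1  45.9  16. ]
scene stored_1_mid 0.64 [308.3 186.7] [449.  -60.9  16. ]
scene stored_1_mid 0.52 [293.5 221.5] [592.4 -36.9  16. ]
sce
[... 404 characters left out ...]
.48 [329.1 224. ] [567.6   6.7   0. ]
side white_end 0.26 [367.3 186.6] [ 589.6 -165.3    0. ]
side gap_c 0.96 [356.7 205.1] [563.4 -86.1   0. ]
side gap_c 0.92 [340.7 210.4] [578.9 -47.6   0. ]
side gap_c 0.82 [309.4 230.4] [585.7  48.9   0. ]
side gap_c 0.68 [328.5 223.6] [569.5   6.4   0. ]
side cassette_mid 0.92 [397.9 225.9] [441.4 -58.3  16. ]
side cassette_mid 0.71 [295.  170.4] [761.6 -96.   16. ]
side stored_1_mid 0.58 [303.9 216.7] [611.6  36.1  16. ]
side jar_white_mid 0.69 [224.7 323.8] [502.3 328.4  38. ]
side jar_amber_mid 0.81 [444.3 168.5] [ 459.  -292.6   38. ]
side jar_amber_mid 0.56 [303.7 218.2] [587.3  61.9  38. ]
side jar_amber_mid 0.32 [395.4 232.2] [421.2 -12.7  38. ]
```

Run:
```python
import cv2
im=cv2.imread('pics/side0.png')[130:290,190:450]; cv2.imwrite('pics/sidecrop.png',cv2.resize(im,None,fx=3,fy=3,interpolation=cv2.INTER_CUBIC))
```

```text
(no output)
```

View pics/sidecrop.png

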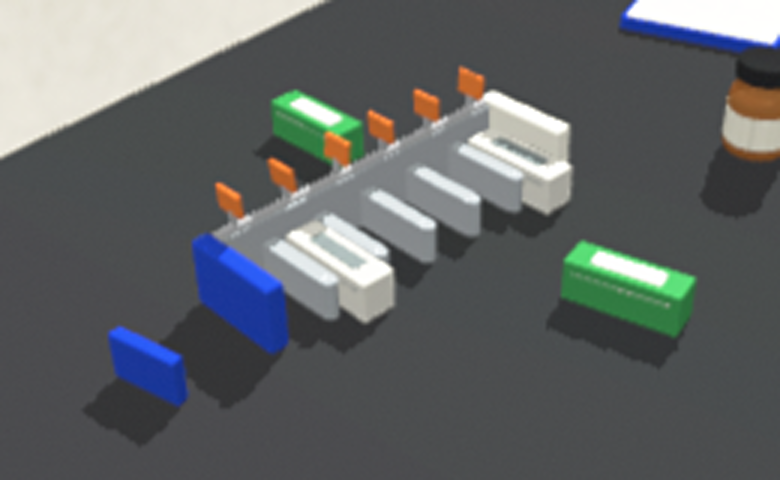

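```bash
cat >> h.py <<'E'
from scipy.spatial.transform import Rotation as Ro
def cur():
    s=ctrl.read_state(); return np.array(s['eef_pos']),Ro.from_euler('xyz',s['tool_rot']).as_matrix(),s
def delta(Xt,Rt=None,X=None,R=None):
    X0,R0,_=cur()
    X=X0 if X is None else X; R=R0 if R is None else R
    d=R.T@(np.array(Xt)-X)
    w=Ro.from_matrix(R.T@Rt).as_rotvec(degrees=True) if Rt is not None else np.zeros(3)
    print('dist mm',np.round(d,1),'units',np.round(d/750,4),'rot deg',np.round(w,2),'units',np.round(w/6,3), 'rows>=',np.ceil(max(np.linalg.norm(d)/62.5,np.linalg.norm(w)/10.7)))
def down(yaw):  # tool x down; tool z along (cos yaw, sin yaw)
    x=np.array([0,0,-1.]); z=np.array([np.cos(yaw),np.sin(yaw),0]); return np.c_[x,np.cross(z,x),z]
E
python3 - <<'E'
from h import *
np.set_printoptions(precision=3,suppress=True)
X,R,s=cur(); print(X);print(R); yaw=np.arctan2(R[1,2],R[0,2]);print(yaw)
c=ctrl.camera_info('wrist'); o=-np.array(c['R']).T@c['t']; print('cam rel tool',R.T@(o-X), 'axis in tool',R.T@np.array(c['R'])[2], c['fovy'],c['cx'],c['cy'])
for y in (yaw,): delta([470,-20,300],down(y))
E
```

```text
[161.29  629.695 231.35 ]
[[-0.    -0.969  0.248]
 [ 0.     0.248  0.969]
 [-1.     0.     0.   ]]
1.3200104301394233
cam rel tool [-141.775   82.814    0.422] axis in tool [ 0.947 -0.323 -0.001] 65.70646984690485 312.12809800203036 201.64596166979425
dist mm [ -68.7 -460.3 -552.8] units [-0.092 -0.614 -0.737] rot deg [ 0.  0. -0.] units [ 0.     0.001 -0.   ] rows>= 12.0
```

Emit:
servo_tool --rows '[{"dx":-0.007,"dy":-0.055,"dz":-0.05,"fingers":1},{"dx":-0.007,"dy":-0.055,"dz":-0.05,"fingers":1},{"dx":-0.007,"dy":-0.055,"dz":-0.05,"fingers":1},{"dx":-0.007,"dy":-0.055,"dz":-0.05,"fingers":1},{"dx":-0.007,"dy":-0.055,"dz":-0.05,"fingers":1}]'

```text
schema error: expected keys dx, dy, dz, wx, wy, wz, fingers
```

Emit:
servo_tool --rows '[{"dx":-0.007,"dy":-0.05,"dz":-0.06,"wx":-0.3,"fingers":1},{"dx":-0.007,"dy":-0.05,"dz":-0.06,"wx":-0.3,"fingers":1},{"dx":-0.007,"dy":-0.05,"dz":-0.06,"wx":-0.3,"fingers":1},{"dx":-0.007,"dy":-0.05,"dz":-0.06,"wx":-0.3,"fingers":1},{"dx":-0.007,"dy":-0.03,"dz":-0.06,"wx":-0.3,"fingers":1}]'

```text
schema error: expected keys dx, dy, dz, wx, wy, wz, fingers
```

Run:
```python
from h import *
X,R,s=cur();print(s['clock'],X,s['width'],np.arctan2(R[1,2],R[0,2]))
delta([450,-20,300],down(1.47))
im=ctrl.get_image('wrist');cv2.imwrite('pics/w1.png',im[:,:,::-1])
```

```text
1.0 [161.28989513 629.69463128 231.34960813] 85.29421421787936 1.3200104301394233
dist mm [ -68.7 -440.9 -557.7] units [-0.0916 -0.5879 -0.7436] rot deg [-8.59  0.   -0.  ] units [-1.432e+00  1.000e-03 -0.000e+00] rows>= 12.0
```

View pics/w1.png

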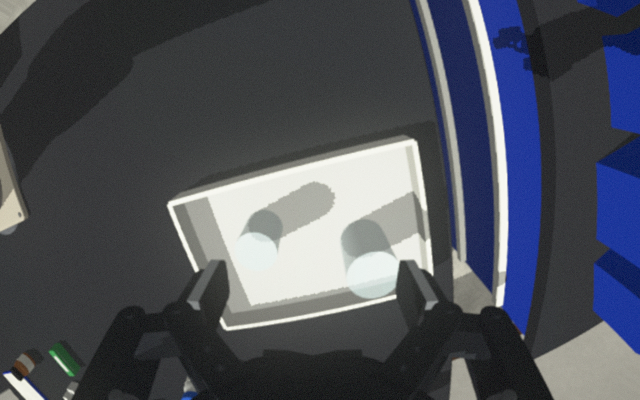

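Emit:
servo_tool --rows '[{"dx":-0.007,"dy":-0.055,"dz":-0.05,"wx":0,"wy":0,"wz":0,"fingers":1},{"dx":-0.007,"dy":-0.055,"dz":-0.05,"wx":0,"wy":0,"wz":0,"fingers":1},{"dx":-0.007,"dy":-0.055,"dz":-0.05,"wx":0,"wy":0,"wz":0,"fingers":1},{"dx":-0.007,"dy":-0.055,"dz":-0.05,"wx":0,"wy":0,"wz":0,"fingers":1},{"dx":-0.007,"dy":-0.055,"dz":-0.05,"wx":0,"wy":0,"wz":0,"fingers":1}]'

```text
clock: 1.68
eef_pos: [315.5, 395.4, 258.0]
tool_rot: [-0.513, 1.57, 0.807]
force: [1.0, 0.0, 0.2]
width: 0.0
```

Emit:
servo_tool --rows '[{"dx":-0.007,"dy":-0.055,"dz":-0.055,"wx":-0.3,"wy":0,"wz":0,"fingers":1},{"dx":-0.007,"dy":-0.055,"dz":-0.055,"wx":-0.3,"wy":0,"wz":0,"fingers":1},{"dx":-0.007,"dy":-0.055,"dz":-0.055,"wx":-0.3,"wy":0,"wz":0,"fingers":1},{"dx":-0.007,"dy":-0.055,"dz":-0.055,"wx":-0.3,"wy":0,"wz":0,"fingers":1},{"dx":-0.007,"dy":-0.055,"dz":-0.055,"wx":-0.3,"wy":0,"wz":0,"fingers":1}]'

```text
clock: 2.3
eef_pos: [479.4, 154.4, 284.3]
tool_rot: [-0.839, 1.57, 0.639]
force: [1.1, -0.1, 1.2]
width: 0.2
```

Run:
```python
from h import *
X,R,s=cur();print(s['clock'],X,s['width'],np.arctan2(R[1,2],R[0,2]))
delta([580,-20,300],down(1.47))
```

```text
2.3 [479.44058574 154.39909702 284.34275483] 0.24341058012173503 1.4782159548731277
dist mm [ -15.7 -116.3 -164.3] units [-0.0209 -0.155  -0.2191] rot deg [0.47 0.04 0.04] units [0.078 0.006 0.007] rows>= 4.0
```

Emit:
servo_tool --rows '[{"dx":-0.005,"dy":-0.039,"dz":-0.055,"wx":0,"wy":0,"wz":0,"fingers":1},{"dx":-0.005,"dy":-0.039,"dz":-0.055,"wx":0,"wy":0,"wz":0,"fingers":1},{"dx":-0.005,"dy":-0.039,"dz":-0.055,"wx":0,"wy":0,"wz":0,"fingers":1},{"dx":-0.005,"dy":-0.039,"dz":-0.055,"wx":0,"wy":0,"wz":0,"fingers":1},{"dx":0,"dy":0,"dz":0,"wx":0,"wy":0,"wz":0,"fingers":1}]'

```text
clock: 2.92
eef_pos: [580.9, -24.7, 299.0]
tool_rot: [-2.544, 1.567, -1.075]
force: [-0.1, 0.6, 0.0]
width: 0.1
```

Run:
```python
from h import *
import json
X,R,s=cur();print(s['clock'],X,s['qd'])
c=ctrl.camera_info('wrist')
im=ctrl.get_image('wrist');cv2.imwrite('pics/w2.png',im[:,:,::-1])
json.dump({k:np.array(v).tolist() for k,v in c.items()},open('w2.json','w'))
for l,z in [('rack',0),('blue_end',0),('white_end',0),('gap_c',0),('cassette_mid',16),('flag_a',0)]:
        for m in ctrl.mark_of(l,'wrist')[:6]:
            print(l,round(m['conf'],2),np.round(m['point'],1),np.round(onz(c,m['point'],'wrist',z),1))
```

```text
2.925 [580.91960052 -24.70377998 298.96641183] [-0.05506038 -0.01965873 -0.06644822  0.05274795 -0.03347802  0.00686707
 -0.02378232]
rack 0.55 [315.3 153.5] [576.1 -20.4   0. ]
blue_end 0.84 [403.4 181.2] [629.8 108.5  -0. ]
blue_end 0.75 [452.8 175.2] [626.9 191.7  -0. ]
white_end 0.87 [221.6 178.4] [ 597.9 -164.8    0. ]
gap_c 0.88 [331.7 150.4] [573.9   3.5   0. ]
gap_c 0.87 [362.6 154.1] [583.3  47.9   0. ]
gap_c 0.8 [239.5 151.9] [ 561.4 -130.4   -0. ]
gap_c 0.76 [271.3 151.3] [566.1 -83.3   0. ]
gap_c 0.64 [390.  154.1] [586.5  88.9   0. ]
gap_c 0.57 [297.2 149.3] [567.4 -45.6   0. ]
cassette_mid 0.82 [276.7  58.4] [436.4 -58.5  16. ]
cassette_mid 0.72 [288.7 266.3] [747.5 -79.7  16. ]
cassette_mid 0.68 [268.1 150.5] [562.  -85.1  16. ]Traceback (most recent call last):
  File "<stdin>", line 8, in <module>
ValueError: it knows: blue_end, cassette, cassette_mid, gap, jar_amber_mid, jar_white_mid, rack, stored_1_mid, stored_2_mid, white_end
```

View pics/w2.png

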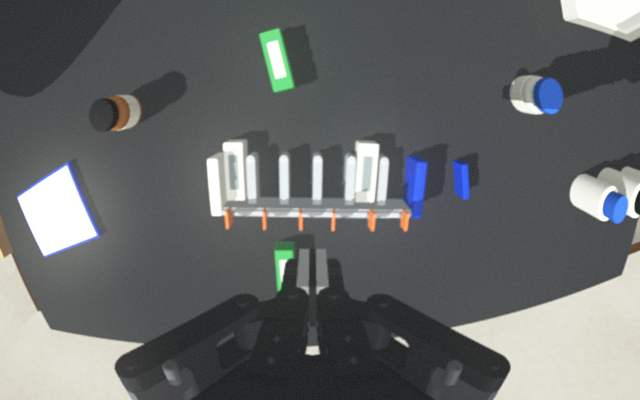

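```bash
cat > fit.py <<'E'
from h import *
import json
c=json.load(open('w2.json'))
P=np.array([[0,0],[41,140],[41,-140],[0,115],[0,69],[0,23],[0,-23],[0,-69],[0,-115]],float)
O=np.array([[576.1,-20.4],[629.8,108.5],[597.9,-164.8],[586.5,88.9],[583.3,47.9],[573.9,3.5],[567.4,-45.6],[566.1,-83.3],[561.4,-130.4]])
O=np.vstack([O,[[576.3,-18.3],[629,126.4],[628.3,112.9],[595.1,-159],[606.3,-162.7]]]);P=np.vstack([P,[[0,0],[41,140],[41,140],[41,-140],[41,-140]]])
def T(p,q): 
    cs,sn=np.cos(p[2]),np.sin(p[2]); return np.c_[p[0]+cs*q[:,0]-sn*q[:,1],p[1]+sn*q[:,0]+cs*q[:,1]]
r=least_squares(lambda p:(T(p,P)-O).ravel(),[576,-18,-.1],loss='soft_l1',f_scale=3)
print(r.x); print(np.round(T(r.x,P)-O,1).tolist())
E
cat > ov.py <<'E'
from h import *
import json,sys
def overlay(img,c,name,p,out,crop,s=3,cas=None):
    im=cv2.imread(img); x0,y0,x1,y1=crop
    im=cv2.resize(im[y0:y1,x0:x1],None,fx=s,fy=s,interpolation=cv2.INTER_CUBIC)
    def W(q,p=p):
        q=np.array(q,float);cs,sn=np.cos(p[2]),np.sin(p[2]);return np.c_[p[0]+cs*q[:,0]-sn*q[:,1],p[1]+sn*q[:,0]+cs*q[:,1],q[:,2]]
    def L(q,col,p=p):
        u=(proj(c,W(q,p),name)-[x0,y0]+.5)*s
        cv2.polylines(im,[np.round(u).astype(int)],False,col,1,cv2.LINE_AA)
    def seg(a,b,col,p=p): L(np.linspace(a,b,12),col,p)
    for y in (-148,-132,132,148):
        seg((0,y,52),(82,y,52),(0,255,255)); seg((0,y,0),(0,y,52),(0,255,255))
    for x in (70,82): seg((x,-148,52),(x,148,52),(0,255,0))
    for y in (-92,-46,0,46,92):
        for o in (-6,6): seg((6,y+o,30),(70,y+o,30),(255,0,255))
    for y in (-115,-69,-23,23,69,115):
        seg((64,y,80),(88,y,80),(255,255,0))
    if cas is not None:
        for z in (0,32):
            q=[(-42,-14,z),(42,-14,z),(42,14,z),(-42,14,z),(-42,-14,z)]
            for a,b in zip(q,q[1:]): seg(a,b,(0,0,255) if z else (255,0,0),cas)
    cv2.imwrite(out,im)
E
python3 fit.py
python3 - <<'E'
from ov import *
c=json.load(open('w2.json'))
overlay('pics/w2.png',c,'wrist',[574.9,-20,-.105],'pics/w2o.png',(195,20,455,240),3,cas=[438,-60,-.3])
E
```

```text
[ 5.73563671e+02 -1.96367345e+01 -1.10703573e-01]
[[-2.5, 0.8], [-0.0, 6.5], [0.9, 1.5], [-0.2, 5.8], [-2.1, 1.0], [2.2, -0.3], [3.6, 3.1], [-0.2, -4.9], [-0.5, -3.5], [-2.7, -1.3], [0.8, -11.4], [1.5, 2.1], [3.7, -4.3], [-7.5, -0.6]]
```

View pics/w2o.png

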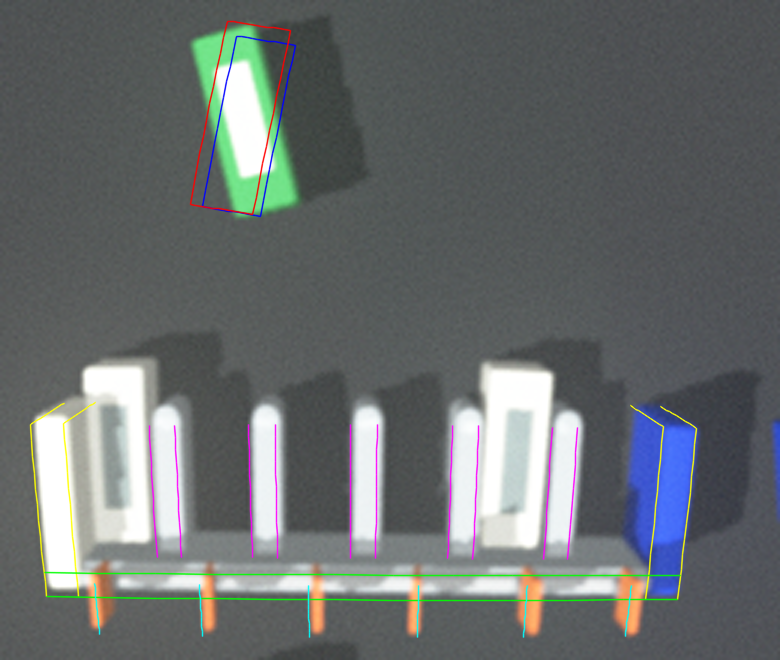

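```bash
cat > fit2.py <<'E'
from ov import *
c=json.load(open('w2.json'))
Z=[((0,-148,52),(33,416)),((82,-148,52),(48,588)),((0,148,52),(697,430)),((82,148,52),(678,597))]
for y,u in zip((-92,-46,0,46,92),(165,265,367,468,568)): Z.append(((0,y,27),(u,(404,404,402,406,408)[[-92,-46,0,46,92].index(y)])))
# divider mid points
for y,u in zip((-92,-46,0,46,92),(171,266.5,366.5,465.5,563)): Z.append(((40,y,30),(u,None)))
P=np.array([z[0] for z in Z],float)
def W(p,q):
    cs,sn=np.cos(p[2]),np.sin(p[2]);return np.c_[p[0]+cs*q[:,0]-sn*q[:,1],p[1]+sn*q[:,0]+cs*q[:,1],q[:,2]]
def res(p):
    u=(proj(c,W(p,P),'wrist')-[195,20]+.5)*3
    return np.array([e for a,z in zip(u,Z) for e in ((a[0]-z[1][0]),(a[1]-z[1][1]) if z[1][1] else 0)])
r=least_squares(res,[575,-20,-.1],loss='soft_l1',f_scale=4)
print(r.x,np.round(res(r.x).reshape(-1,2),1).tolist())
# cassette
C=np.array([(-42,14,32),(-42,-14,32),(42,-14,32),(42,14,32)],float); U=np.array([(250,27),(192,43),(237,216),(299,202)],float)
rc=least_squares(lambda p:((proj(c,W(p,C),'wrist')-[195,20]+.5)*3-U).ravel(),[438,-60,.2])
print(rc.x,np.round(rc.fun,1))
overlay('pics/w2.png',c,'wrist',r.x,'pics/w2p.png',(195,20,455,240),3,cas=rc.x)
c=ctrl.camera_info('side'); overlay('pics/side0.png',c,'side',r.x,'pics/s0p.png',(190,130,450,290),3,cas=rc.x)
E
python3 fit2.py
```

```text
[ 5.72759038e+02 -1.79861748e+01 -1.14897006e-01] [[-0.4, -0.7], [-0.5, 0.4], [2.7, -4.2], [0.8, 0.2], [0.7, -0.4], [0.5, -0.5], [0.3, 2.5], [0.8, 0.7], [-0.3, 1.9], [-3.4, 0.0], [-0.7, 0.0], [-0.7, 0.0], [0.1, 0.0], [-0.2, 0.0]]
[ 4.40271144e+02 -5.81698083e+01  1.46774261e-01] [ 1.6 -3.5 -2.5 -1.6  0.2  3.9  0.6  1. ]
```

View pics/w2p.png

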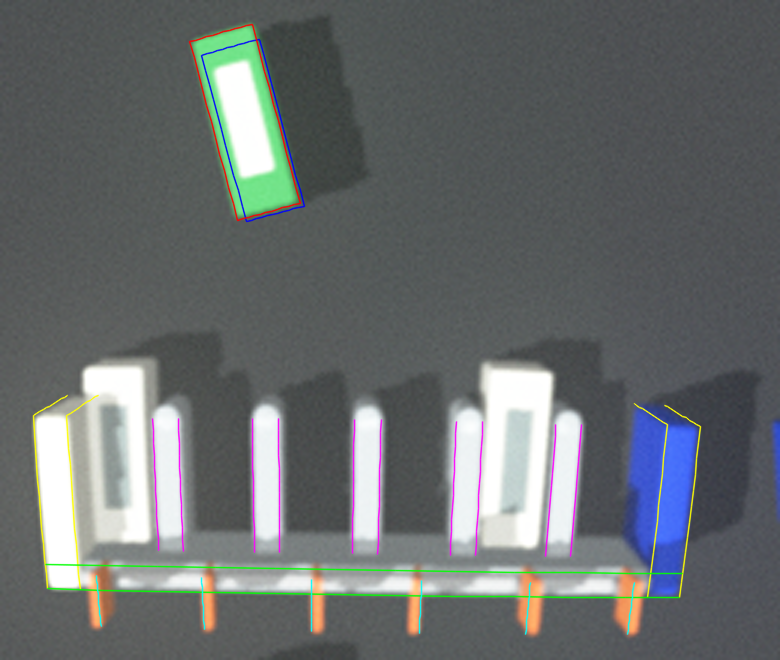

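View pics/s0p.png

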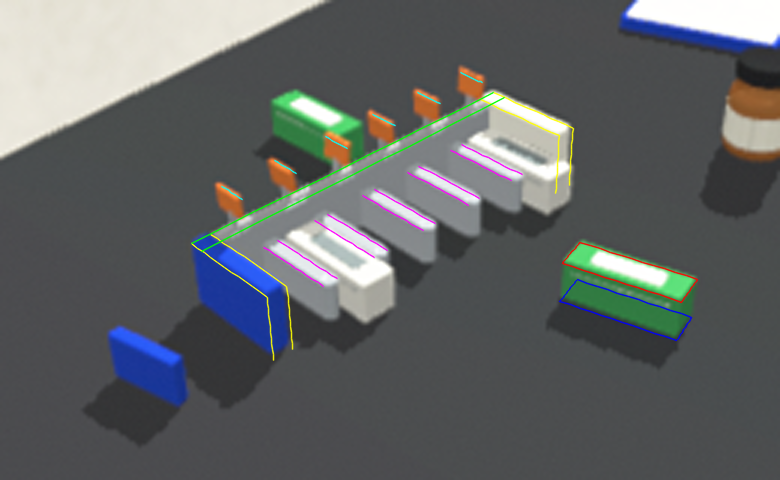

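```bash
cat >> h.py <<'E'
RK=np.array([572.8,-18.0,-0.115])
def rk(x,y,z):
    cs,sn=np.cos(RK[2]),np.sin(RK[2]); return np.array([RK[0]+cs*x-sn*y,RK[1]+sn*x+cs*y,z])
def inrk(X):
    cs,sn=np.cos(RK[2]),np.sin(RK[2]); d=np.array(X[:2])-RK[:2]; return np.round([cs*d[0]+sn*d[1],-sn*d[0]+cs*d[1],X[2]],1)
YR=np.pi/2+RK[2]
E
python3 - <<'E'
from h import *
X,R,s=cur();print(X,inrk(X),np.round(R,3).tolist())
delta(rk(76,155,110),down(YR))
E
```

```text
[579.0532794  -17.55870814 298.82192872] [  6.2   1.2 298.8] [[-0.0, -0.996, 0.091], [0.001, 0.091, 0.996], [-1.0, 0.0, 0.001]]
dist mm [188.9 -73.6 152. ] units [ 0.2519 -0.0981  0.2027] rot deg [ 1.36  0.04 -0.03] units [ 0.227  0.007 -0.004] rows>= 5.0
```

Emit:
servo_tool --rows '[{"dx":0.03,"dy":-0.02,"dz":0.05,"wx":0.227,"wy":0,"wz":0,"fingers":1},{"dx":0.04,"dy":-0.02,"dz":0.05,"wx":0,"wy":0,"wz":0,"fingers":1},{"dx":0.06,"dy":-0.02,"dz":0.05,"wx":0,"wy":0,"wz":0,"fingers":1},{"dx":0.06,"dy":-0.02,"dz":0.053,"wx":0,"wy":0,"wz":0,"fingers":1},{"dx":0.06,"dy":-0.018,"dz":0,"wx":0,"wy":0,"wz":0,"fingers":1}]'

```text
clock: 3.85
eef_pos: [669.2, 131.5, 109.8]
tool_rot: [0.066, 1.566, 1.528]
force: [1.1, -0.8, 0.2]
width: 0.1
```

Emit:
servo_tool --rows '[{"dx":0,"dy":0,"dz":0,"wx":0,"wy":0,"wz":0,"fingers":1},{"dx":0,"dy":0,"dz":0,"wx":0,"wy":0,"wz":0,"fingers":1}]'

```text
clock: 4.1
eef_pos: [669.9, 123.7, 112.9]
tool_rot: [-1.414, 1.569, 0.04]
force: [-0.2, 1.1, 0.5]
width: 0.2
```

Run:
```python
from h import *
X,R,s=cur();print(s['clock'],X,inrk(X),np.round(R,3).tolist())
delta(rk(76,155,61),down(YR))
im=ctrl.get_image('wrist');cv2.imwrite('pics/w3.png',im[:,:,::-1])
im=ctrl.get_image('side');cv2.imwrite('pics/s3.png',cv2.resize(im[100:320,150:480,::-1],None,fx=2.4,fy=2.4))
```

```text
4.1 [669.87430505 123.74974867 112.87388958] [ 80.2 152.  112.9] [[0.002, -0.993, 0.117], [0.0, 0.117, 0.993], [-1.0, -0.001, 0.0]]
dist mm [51.9  4.3  3. ] units [0.0692 0.0057 0.004 ] rot deg [-0.15  0.01  0.09] units [-0.025  0.002  0.014] rows>= 1.0
```

View pics/w3.png

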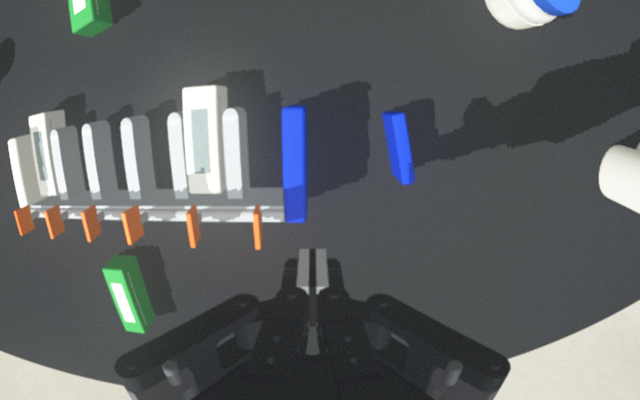

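View pics/s3.png

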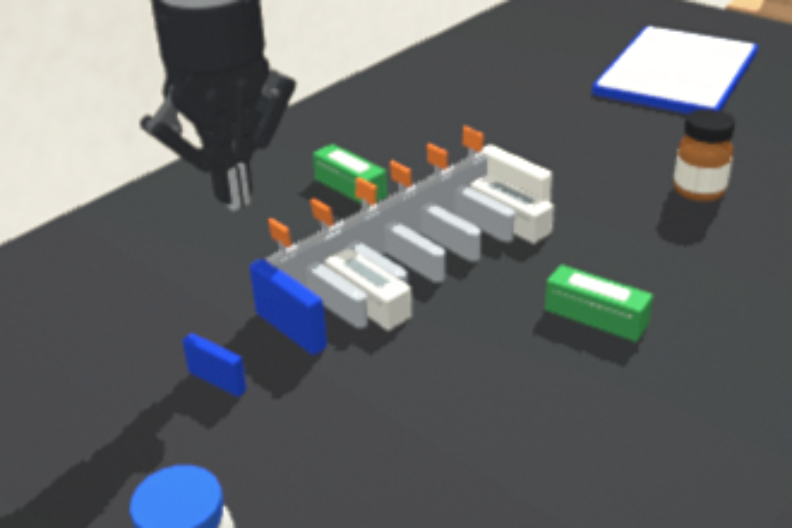

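Emit:
servo_tool --rows '[{"dx":0.035,"dy":0.006,"dz":0,"wx":0,"wy":0,"wz":0,"fingers":1},{"dx":0.034,"dy":0,"dz":0,"wx":0,"wy":0,"wz":0,"fingers":1},{"dx":0,"dy":0,"dz":0,"wx":0,"wy":0,"wz":0,"fingers":1},{"dx":0,"dy":0,"dz":0,"wx":0,"wy":0,"wz":0,"fingers":1}]'

```text
clock: 4.7
eef_pos: [666.3, 124.3, 61.7]
tool_rot: [-1.245, 1.568, 0.208]
force: [0.0, -0.4, -0.2]
width: -0.2
```

Run:
```python
from h import *
X,R,s=cur();print(s['clock'],X,inrk(X))
```

```text
4.7 [666.30762472 124.29937078  61.73181222] [ 76.6 152.1  61.7]
```

Emit:
servo_tool --rows '[{"dx":0,"dy":0,"dz":-0.025,"wx":0,"wy":0,"wz":0,"fingers":1},{"dx":0,"dy":0,"dz":-0.025,"wx":0,"wy":0,"wz":0,"fingers":1},{"dx":0,"dy":0,"dz":-0.025,"wx":0,"wy":0,"wz":0,"fingers":1},{"dx":0,"dy":0,"dz":-0.025,"wx":0,"wy":0,"wz":0,"fingers":1},{"dx":0,"dy":0,"dz":0,"wx":0,"wy":0,"wz":0,"fingers":1}]'

```text
clock: 5.32
eef_pos: [656.0, 46.3, 59.6]
tool_rot: [3.012, 1.569, -1.822]
force: [1.0, -0.2, 0.1]
width: -0.2
```

Run:
```python
from h import *
X,R,s=cur();print(s['clock'],X,inrk(X))
im=ctrl.get_image('wrist');cv2.imwrite('pics/w4.png',im[:,:,::-1])
```

```text
5.325 [656.00548451  46.25687354  59.55448368] [75.3 73.4 59.6]
```

View pics/w4.png

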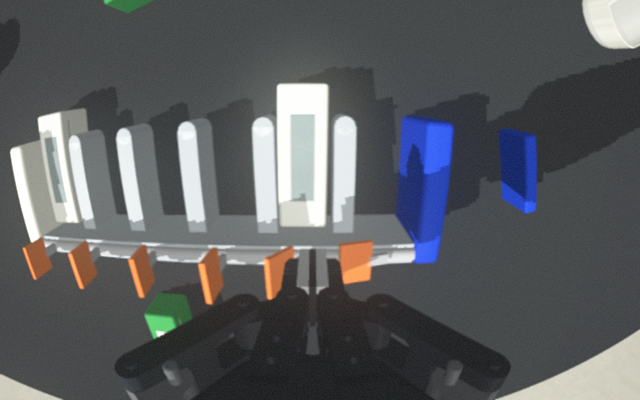

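Emit:
servo_tool --rows '[{"dx":0,"dy":0,"dz":-0.025,"wx":0,"wy":0,"wz":0,"fingers":1},{"dx":0,"dy":0,"dz":-0.025,"wx":0,"wy":0,"wz":0,"fingers":1},{"dx":0,"dy":0,"dz":-0.02,"wx":0,"wy":0,"wz":0,"fingers":1},{"dx":0,"dy":0,"dz":-0.011,"wx":0,"wy":0,"wz":0,"fingers":1},{"dx":0,"dy":0,"dz":0,"wx":0,"wy":0,"wz":0,"fingers":1}]'

```text
clock: 6.0
eef_pos: [649.0, -11.9, 59.6]
tool_rot: [3.114, 1.57, -1.717]
force: [1.3, 0.6, 0.3]
width: -0.4
```

Emit:
servo_tool --rows '[{"dx":-0.03,"dy":0,"dz":0,"wx":0,"wy":0,"wz":0,"fingers":1},{"dx":-0.06,"dy":0,"dz":0,"wx":0,"wy":0,"wz":0,"fingers":1},{"dx":-0.06,"dy":0,"dz":0,"wx":0,"wy":0,"wz":0,"fingers":1},{"dx":0,"dy":0,"dz":0,"wx":0,"wy":0,"wz":0,"fingers":1}]'

```text
clock: 6.5
eef_pos: [652.1, -9.8, 176.3]
tool_rot: [-1.402, 1.562, 0.052]
force: [0.6, 0.0, 0.0]
width: -0.1
```

Run:
```python
from h import *
X,R,s=cur();print(s['clock'],X,inrk(X))
im=ctrl.get_image('wrist')
i2=ctrl.get_image('side');a=i2[120:300,170:470]
cv2.imwrite('pics/w5.png',np.hstack([im[100:400,100:440,::-1],cv2.resize(a,(450,270))[:, :, ::-1].copy() if 0 else cv2.resize(a,(450,300))[:,:,::-1]]))
delta(rk(-130,-108,150),down(YR))
```

```text
6.5 [652.05311068  -9.79004698 176.29040443] [ 77.8  17.2 176.3]
dist mm [  22.2  204.6 -125.3] units [ 0.0295  0.2729 -0.167 ] rot deg [-0.09  0.03  0.02] units [-0.014  0.005  0.004] rows>= 4.0
```

View pics/w5.png

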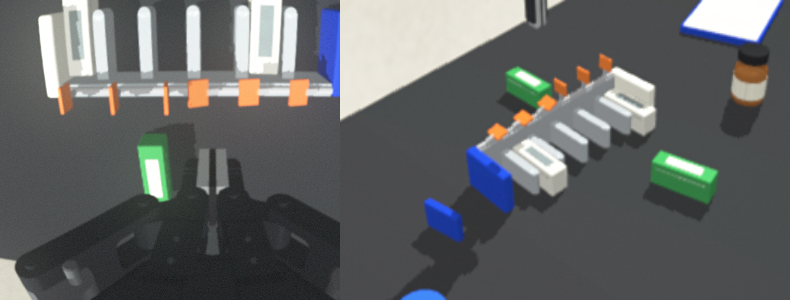

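Flags a, b and c lie flat (three orange patches beside the blue end at (198..298,92)). Flags d, e and f are upright. Next I move beside the cassette.

Emit:
servo_tool --rows '[{"dx":0,"dy":0.055,"dz":-0.034,"wx":0,"wy":0,"wz":0,"fingers":1},{"dx":0,"dy":0.055,"dz":-0.034,"wx":0,"wy":0,"wz":0,"fingers":1},{"dx":0,"dy":0.055,"dz":-0.033,"wx":0,"wy":0,"wz":0,"fingers":1},{"dx":0,"dy":0.055,"dz":-0.033,"wx":0,"wy":0,"wz":0,"fingers":1},{"dx":0,"dy":0.053,"dz":-0.033,"wx":0,"wy":0,"wz":0,"fingers":1}]'

```text
clock: 7.22
eef_pos: [428.6, -110.9, 170.9]
tool_rot: [1.515, 1.568, 2.969]
force: [0.5, 0.2, -0.4]
width: -0.4
```

Emit:
servo_tool --rows '[{"dx":0.045,"dy":0,"dz":0,"wx":0,"wy":0,"wz":0,"fingers":1},{"dx":0.045,"dy":0,"dz":0,"wx":0,"wy":0,"wz":0,"fingers":1},{"dx":0,"dy":0,"dz":0,"wx":0,"wy":0,"wz":0,"fingers":1},{"dx":0,"dy":0,"dz":0,"wx":0,"wy":0,"wz":0,"fingers":1}]'

```text
clock: 7.72
eef_pos: [431.0, -110.8, 104.6]
tool_rot: [1.485, 1.57, 2.939]
force: [0.0, 0.6, -0.0]
width: -0.2
```

Run:
```python
from h import *
import json
X,R,s=cur();print(s['clock'],X,inrk(X))
delta(rk(-130,-108,14),down(YR))
c=ctrl.camera_info('wrist');json.dump({k:np.array(v).tolist() for k,v in c.items()},open('w6.json','w'))
im=ctrl.get_image('wrist');cv2.imwrite('pics/w6.png',im[:,:,::-1])
```

```text
7.725 [ 431.01859942 -110.78027762  104.63925103] [-130.2 -108.4  104.6]
dist mm [90.6 -0.3  0.4] units [ 0.1209 -0.0004  0.0006] rot deg [-0.13  0.   -0.04] units [-0.021  0.001 -0.007] rows>= 2.0
```

View pics/w6.png

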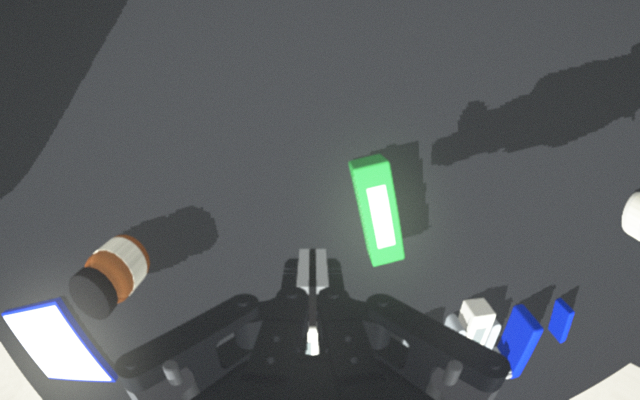

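Emit:
servo_tool --rows '[{"dx":0.045,"dy":0,"dz":0,"wx":0,"wy":0,"wz":0,"fingers":1},{"dx":0.045,"dy":0,"dz":0,"wx":0,"wy":0,"wz":0,"fingers":1},{"dx":0.031,"dy":0,"dz":0,"wx":0,"wy":0,"wz":0,"fingers":1},{"dx":0,"dy":0,"dz":0,"wx":0,"wy":0,"wz":0,"fingers":1},{"dx":0,"dy":0,"dz":0,"wx":0,"wy":0,"wz":0,"fingers":1}]'

```text
clock: 8.4
eef_pos: [431.5, -109.2, 27.0]
tool_rot: [0.952, 1.56, 2.405]
force: [0.4, 0.2, 0.3]
width: -0.2
```

Emit:
servo_tool --rows '[{"dx":0,"dy":0,"dz":0.025,"wx":0,"wy":0,"wz":0,"fingers":1},{"dx":0,"dy":0,"dz":0.02,"wx":0,"wy":0,"wz":0,"fingers":1},{"dx":0,"dy":0,"dz":0.015,"wx":0,"wy":0,"wz":0,"fingers":1},{"dx":0,"dy":0,"dz":0.015,"wx":0,"wy":0,"wz":0,"fingers":1},{"dx":0,"dy":0,"dz":0.015,"wx":0,"wy":0,"wz":0,"fingers":1}]'

```text
clock: 9.02
eef_pos: [439.7, -44.7, 27.8]
tool_rot: [1.096, 1.564, 2.546]
force: [-2.1, -7.7, 10.9]
width: 0.0
```

Run:
```python
from h import *
X,R,s=cur();print(s['clock'],X,inrk(X),s['force'])
im=ctrl.get_image('wrist');i2=ctrl.get_image('side')
cv2.imwrite('pics/w7.png',np.hstack([im[:,150:550,::-1],cv2.resize(i2[120:320,300:500],(400,400))[:,:,::-1]]))
```

```text
9.025 [439.74686001 -44.67303091  27.79419483] [-129.1  -41.8   27.8] [-2.08234488 -7.68993937 10.89318943]
```

View pics/w7.png

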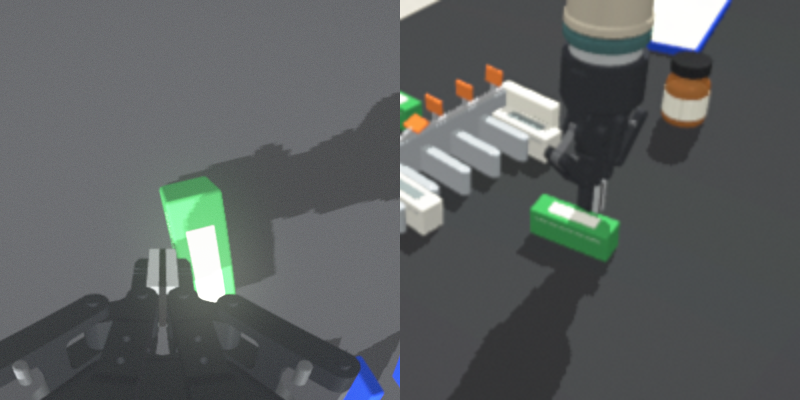

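Emit:
servo_tool --rows '[{"dx":0,"dy":0,"dz":-0.03,"wx":0,"wy":0,"wz":0,"fingers":1},{"dx":0,"dy":0,"dz":0,"wx":0,"wy":0,"wz":0,"fingers":1},{"dx":0,"dy":0,"dz":0,"wx":0,"wy":0,"wz":0,"fingers":1}]'

```text
clock: 9.5
eef_pos: [436.2, -63.6, 26.5]
tool_rot: [0.946, 1.558, 2.399]
force: [0.4, 0.2, -0.4]
width: 0.2
```

Run:
```python
from h import *
X,R,s=cur();print(s['clock'],X,inrk(X),s['force'],np.round(s['qpos'],3),R.round(3).tolist())
im=ctrl.get_image('wrist');i2=ctrl.get_image('side')
cv2.imwrite('pics/w8.png',np.hstack([im[:,150:550,::-1],cv2.resize(i2[120:320,300:500],(400,400))[:,:,::-1]]))
```

```text
9.5 [436.15897596 -63.60549797  26.53292899] [-130.5  -61.    26.5] [ 0.38581501  0.20966947 -0.43114887] [-0.053  0.746  0.207  2.229 -0.675  0.238  2.215] [[-0.01, -0.993, 0.118], [0.009, 0.118, 0.993], [-1.0, 0.01, 0.008]]
```

View pics/w8.png

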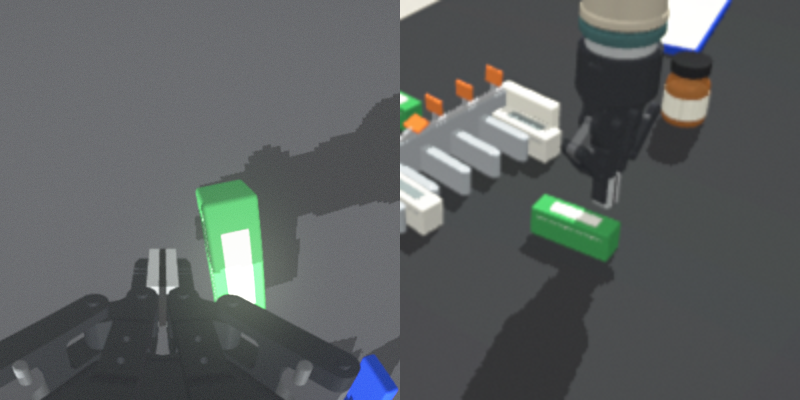

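Emit:
servo_tool --rows '[{"dx":0,"dy":0,"dz":-0.01,"wx":0,"wy":0,"wz":1,"fingers":1},{"dx":0,"dy":0,"dz":0,"wx":0,"wy":0,"wz":1,"fingers":1},{"dx":0.008,"dy":-0.002,"dz":0,"wx":0,"wy":0,"wz":0,"fingers":1},{"dx":0.008,"dy":-0.002,"dz":0,"wx":0,"wy":0,"wz":0,"fingers":1},{"dx":0,"dy":0,"dz":0,"wx":0,"wy":0,"wz":0,"fingers":1}]'

```text
clock: 10.22
eef_pos: [433.8, -71.3, 13.5]
tool_rot: [1.537, 1.349, 2.99]
force: [0.6, -0.4, 0.6]
width: 0.2
```

Run:
```python
from h import *
import json
X,R,s=cur();print(s['clock'],X,inrk(X),s['force'],np.round(s['qpos'],3),R.round(3).tolist())
c=ctrl.camera_info('wrist');json.dump({k:np.array(v).tolist() for k,v in c.items()},open('w9.json','w'))
im=ctrl.get_image('wrist');cv2.imwrite('pics/w9.png',im[:,:,::-1])
for cam in('scene','side'):
    i=ctrl.get_image(cam);cv2.imwrite(f'pics/{cam}9.png',i[:,:,::-1]);cc=ctrl.camera_info(cam)
    for m in ctrl.mark_of('cassette_mid',cam)[:2]: print(cam,m['conf'],inrk(onz(cc,m['point'],cam,16)))
```

```text
10.225 [433.79175656 -71.3339928   13.45090308] [-132.   -68.9   13.5] [ 0.63029423 -0.36409935  0.58127368] [-0.154  0.861  0.404  2.045 -0.569  0.586  2.129] [[-0.217, -0.969, 0.119], [0.033, 0.114, 0.993], [-0.976, 0.22, 0.007]]
scene 0.94 [-127.4  -25.1   16. ]
scene 0.59 [182.1 -47.8  16. ]
side 0.89 [-122.1  -19.7   16. ]
side 0.8 [190.1 -51.5  16. ]
```

View pics/w9.png

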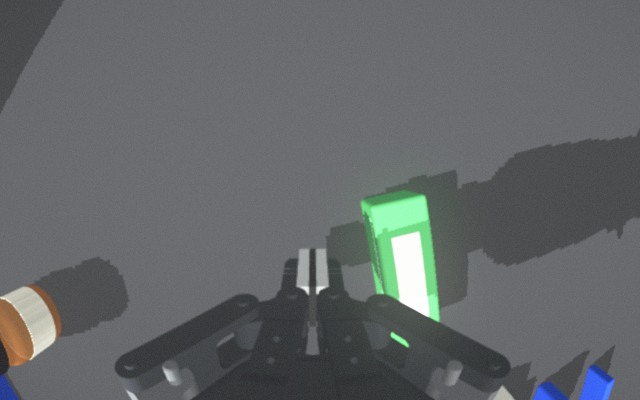

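View pics/side9.png

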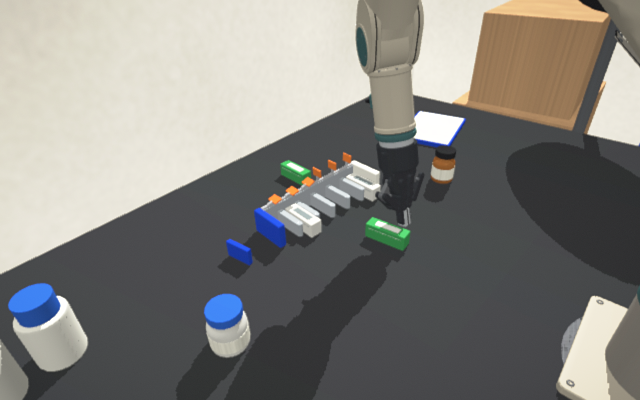

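Emit:
servo_tool --rows '[{"dx":0,"dy":-0.005,"dz":0.025,"wx":0,"wy":0,"wz":0,"fingers":1},{"dx":0,"dy":0,"dz":0.015,"wx":0,"wy":0,"wz":0,"fingers":1},{"dx":0,"dy":0,"dz":0.015,"wx":0,"wy":0,"wz":0,"fingers":1},{"dx":0,"dy":0,"dz":0.012,"wx":0,"wy":0,"wz":0,"fingers":1},{"dx":0,"dy":0,"dz":0.01,"wx":0,"wy":0,"wz":0,"fingers":1}]'

```text
clock: 11.1
eef_pos: [445.8, -14.4, 13.4]
tool_rot: [1.542, 1.351, 2.996]
force: [-1.1, -1.9, 1.6]
width: 0.1
```

Run:
```python
from h import *
import json
X,R,s=cur();print(s['clock'],X,inrk(X),s['force'],np.round(s['qpos'],3),R.round(3).tolist())
c=ctrl.camera_info('wrist');json.dump({k:np.array(v).tolist() for k,v in c.items()},open('w10.json','w'))
im=ctrl.get_image('wrist');cv2.imwrite('pics/w10.png',im[:,:,::-1])
for cam in('scene','side'):
    i=ctrl.get_image(cam);cv2.imwrite(f'pics/{cam}10.png',i[:,:,::-1]);cc=ctrl.camera_info(cam)
    for m in ctrl.mark_of('cassette_mid',cam)[:1]: print(cam,m['conf'],inrk(onz(cc,m['point'],cam,16)))
```

```text
11.1 [445.82949032 -14.37288783  13.42459937] [-126.5  -11.    13.4] [-1.087111   -1.91207767  1.63308155] [-0.265  0.863  0.403  2.03  -0.597  0.606  2.04 ] [[-0.216, -0.969, 0.118], [0.032, 0.113, 0.993], [-0.976, 0.218, 0.006]]
scene 0.96 [-126.4   16.7   16. ]
side 0.71 [-127.5   19.6   16. ]
```

View pics/w10.png

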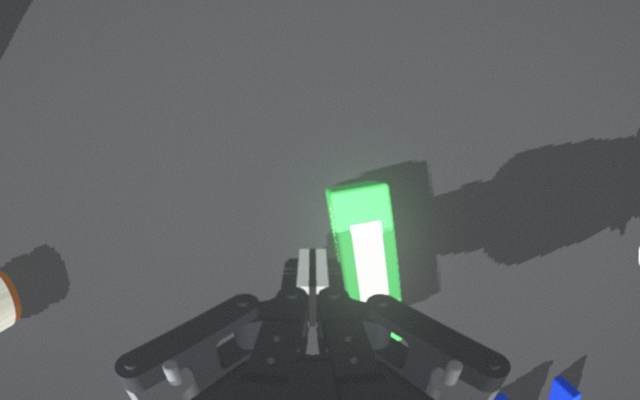

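```bash
cat > fitc.py <<'E'
from ov import *
def W(p,q):
    cs,sn=np.cos(p[2]),np.sin(p[2]);return np.c_[p[0]+cs*q[:,0]-sn*q[:,1],p[1]+sn*q[:,0]+cs*q[:,1],q[:,2]]
def fitc(c,pts,init,name='wrist'):
    # pts: list of (local point with None for free x, pixel)
    n=sum(1 for l,_ in pts if l[0] is None)
    def res(v):
        L=[];k=3
        for l,_ in pts:
            l=list(l)
            if l[0] is None: l[0]=v[k];k+=1
            L.append(l)
        return (proj(c,W(v[:3],np.array(L,float)),name)-np.array([u for _,u in pts])).ravel()
    r=least_squares(res,list(init)+[0]*n)
    cs=r.x[:3]; print('world',np.round(cs,3),'rack',inrk(np.r_[cs[:2],0]),'relyaw',round(cs[2]-RK[2],3),'res',np.round(r.fun,1)); return cs
E
python3 - <<'E'
from fitc import *
c=json.load(open('w10.json'))
p=fitc(c,[((-42,-14,32),(328,190)),((-42,14,32),(388,183)),((None,14,32),(400,300))],[450,10,0])
overlay('pics/w10.png',c,'wrist',RK,'pics/w10o.png',(260,160,520,360),3,cas=p)
for cam in('side','scene'):
    cc=ctrl.camera_info(cam); u=proj(cc,[[450,10,16]],cam)[0].astype(int)
    overlay(f'pics/{cam}10.png',cc,cam,RK,f'pics/{cam}10o.png',(u[0]-60,u[1]-45,u[0]+60,u[1]+45),4,cas=p)
a=cv2.imread('pics/side10o.png');b=cv2.imread('pics/scene10o.png');cv2.imwrite('pics/c10.png',cv2.resize(np.hstack([a,b]),(800,300)))
E
```

```text
world [4.49049e+02 1.26950e+01 2.90000e-02] rack [-126.5   16.3    0. ] relyaw 0.144 res [-0.   0.9  0.5 -0.9 -0.5  0. ]
```

View pics/w10o.png

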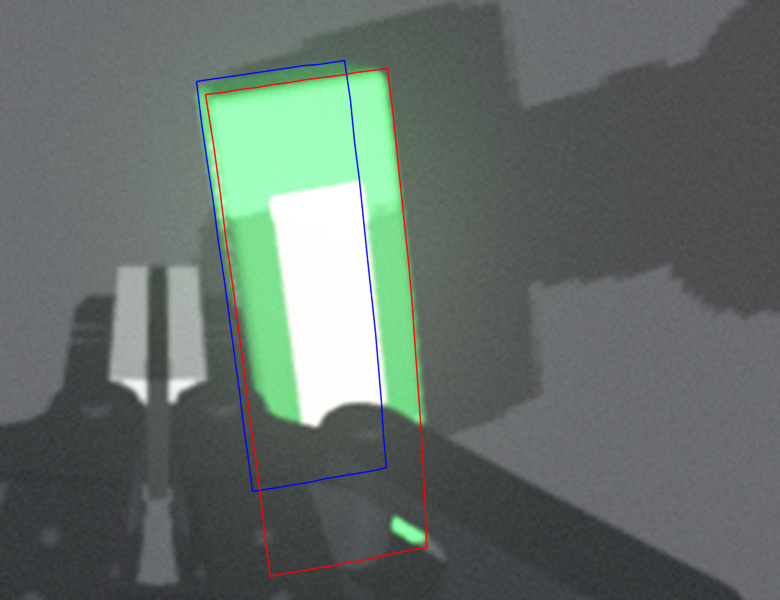

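View pics/c10.png

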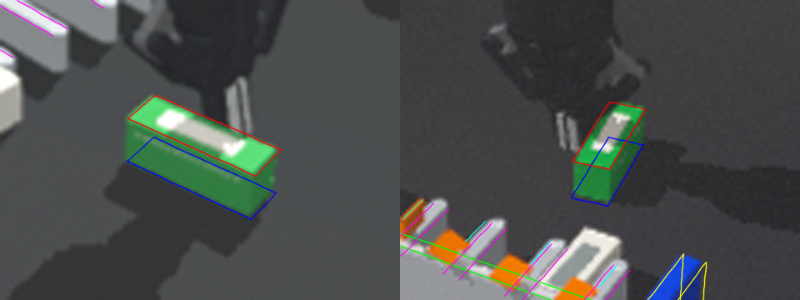

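Emit:
servo_tool --rows '[{"dx":0,"dy":0,"dz":-0.008,"wx":0,"wy":0,"wz":0,"fingers":1},{"dx":0.0035,"dy":0.0155,"dz":0,"wx":0,"wy":0,"wz":0,"fingers":1},{"dx":0,"dy":0,"dz":0.009,"wx":0,"wy":0,"wz":0,"fingers":1},{"dx":0,"dy":0,"dz":0.01,"wx":0,"wy":0,"wz":0,"fingers":1},{"dx":0,"dy":0,"dz":0,"wx":0,"wy":0,"wz":0,"fingers":1}]'

```text
clock: 11.98
eef_pos: [435.3, -4.2, 13.4]
tool_rot: [1.538, 1.351, 2.993]
force: [-0.0, -0.1, -0.7]
width: 0.2
```

```bash
cat > shot.py <<'E'
from fitc import *
import sys
def shot(k):
    X,R,s=cur();print(s['clock'],X.round(1),inrk(X),np.round(s['force'],1),np.round(s['qpos'],2))
    c=ctrl.camera_info('wrist');json.dump({k_:np.array(v).tolist() for k_,v in c.items()},open(f'w{k}.json','w'))
    im=ctrl.get_image('wrist');cv2.imwrite(f'pics/w{k}.png',im[:,:,::-1])
    for cam in('scene','side'):
        i=ctrl.get_image(cam);cv2.imwrite(f'pics/{cam}{k}.png',i[:,:,::-1])
shot(sys.argv[1])
E
python3 shot.py 11
```

```text
11.975 [435.3  -4.2  13.4] [-138.1   -2.    13.4] [-0.  -0.1 -0.7] [-0.28  0.85  0.39  2.06 -0.61  0.58  2.04]
```

View pics/w11.png

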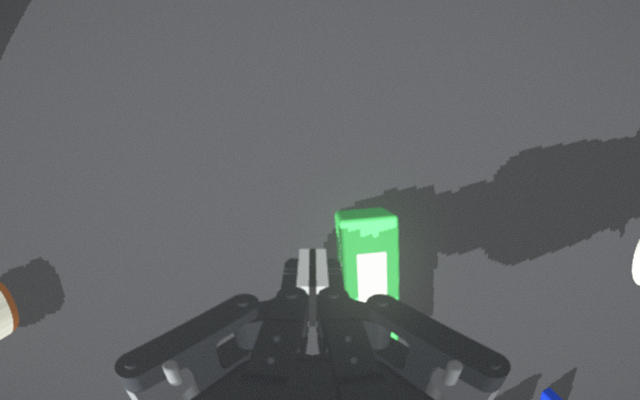

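Run:
```python
from fitc import *
c=json.load(open('w11.json'))
p=fitc(c,[((-42,-14,32),(335.5,215)),((-42,14,32),(396.5,212)),((None,14,32),(398.5,290))],[450,10,0])
overlay('pics/w11.png',c,'wrist',RK,'pics/w11o.png',(280,190,440,320),4,cas=p)
for cam in('side','scene'):
    cc=ctrl.camera_info(cam); u=proj(cc,[[470,10,16]],cam)[0].astype(int)
    overlay(f'pics/{cam}11.png',cc,cam,RK,f'pics/{cam}11o.png',(u[0]-60,u[1]-45,u[0]+60,u[1]+45),4,cas=p)
a=cv2.imread('pics/side11o.png');b=cv2.imread('pics/scene11o.png');d=cv2.resize(cv2.imread('pics/w11o.png'),(480,390))[:360]
cv2.imwrite('pics/c11.png',cv2.resize(np.hstack([d,a]),(800,300)))
```

```text
world [ 4.51202e+02  2.25000e+01 -3.90000e-02] rack [-125.4   26.3    0. ] relyaw 0.076 res [ 0.9  1.  -0.2 -1.  -0.8 -0. ]
```

View pics/c11.png

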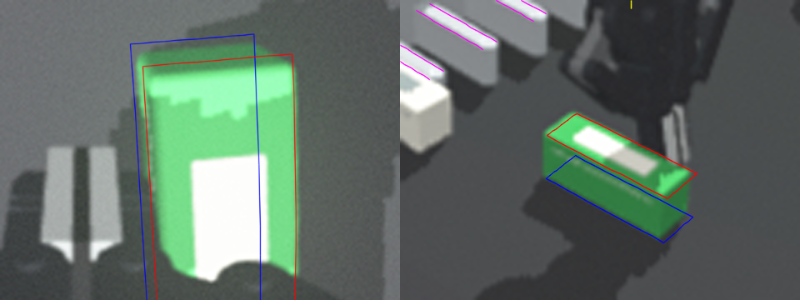

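Emit:
servo_tool --rows '[{"dx":0,"dy":0,"dz":-0.012,"wx":0,"wy":0,"wz":0,"fingers":1},{"dx":0.008,"dy":0.036,"dz":0,"wx":0,"wy":0,"wz":0,"fingers":1},{"dx":0.008,"dy":0.036,"dz":0,"wx":0,"wy":0,"wz":0,"fingers":1},{"dx":0,"dy":0,"dz":0,"wx":0,"wy":0,"wz":0,"fingers":1},{"dx":0,"dy":0,"dz":0,"wx":0,"wy":0,"wz":0,"fingers":1}]'

```text
clock: 12.75
eef_pos: [380.2, -8.5, 13.4]
tool_rot: [1.543, 1.353, 2.996]
force: [0.2, -1.0, -0.3]
width: 0.0
```

```bash
python3 shot.py 12
python3 - <<'E'
from h import *
delta(rk(-193,25,14),down(YR))
E
```

```text
12.75 [380.2  -8.5  13.4] [-192.4  -12.6   13.4] [ 0.2 -1.  -0.3] [-0.24  0.82  0.34  2.21 -0.65  0.45  2.1 ]
dist mm [-0.3  0.8 37.3] units [-0.0004  0.001   0.0498] rot deg [ -0.15   0.37 -12.52] units [-0.025  0.061 -2.086] rows>= 2.0
```

View pics/w12.png

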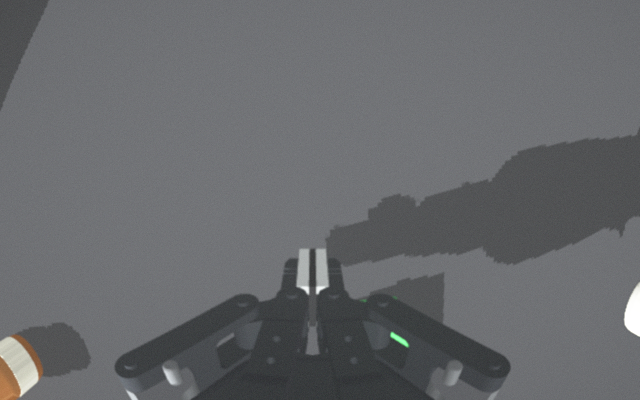

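Emit:
servo_tool --rows '[{"dx":0,"dy":0,"dz":0.025,"wx":0,"wy":0,"wz":0,"fingers":1},{"dx":0,"dy":0,"dz":0.025,"wx":0,"wy":0,"wz":0,"fingers":1},{"dx":0,"dy":0,"dz":0,"wx":0,"wy":0,"wz":0,"fingers":1},{"dx":0,"dy":0,"dz":0,"wx":0,"wy":0,"wz":0,"fingers":1}]'

```text
clock: 13.4
eef_pos: [383.7, 28.7, 13.7]
tool_rot: [1.545, 1.351, 2.998]
force: [-0.6, -0.3, 1.4]
width: 0.1
```

```bash
python3 shot.py 13
python3 - <<'E'
from ov import *
for cam,k in (('side',(250,130,430,270)),('scene',(240,150,400,275))):
    cc=ctrl.camera_info(cam)
    overlay(f'pics/{cam}13.png',cc,cam,RK,f'pics/{cam}13o.png',k,4,cas=[451.2,22.5,-.039])
    cv2.imwrite(f'pics/{cam}13r.png',cv2.resize(cv2.imread(f'pics/{cam}13.png')[k[1]:k[3],k[0]:k[2]],None,fx=4,fy=4,interpolation=cv2.INTER_CUBIC))
E
```

```text
13.4 [383.7  28.7  13.7] [-193.2   24.6   13.7] [-0.6 -0.3  1.4] [-0.32  0.82  0.33  2.2  -0.68  0.47  2.04]
```

View pics/side13o.png

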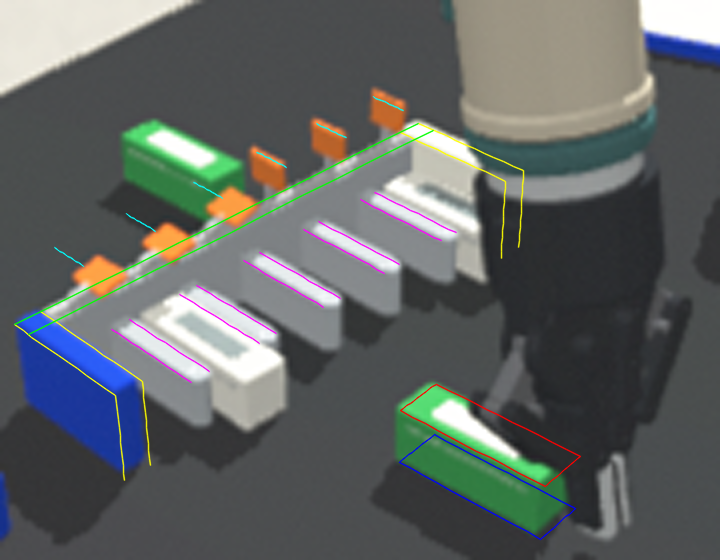

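View pics/scene13o.png

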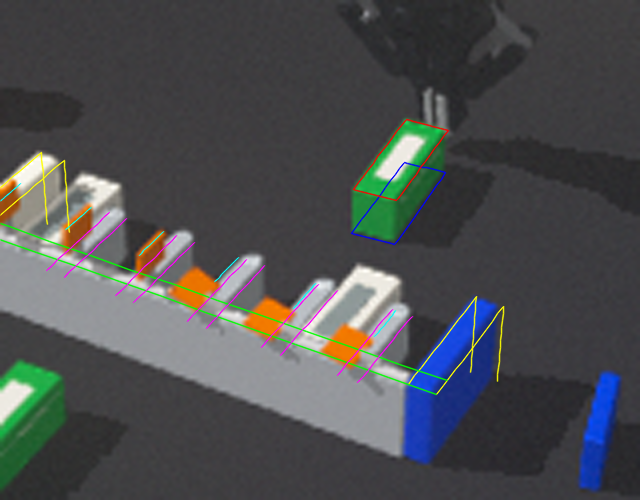

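Emit:
servo_tool --rows '[{"dx":-0.0041,"dy":-0.0185,"dz":0,"wx":0,"wy":0,"wz":0,"fingers":1},{"dx":-0.0041,"dy":-0.0185,"dz":0,"wx":0,"wy":0,"wz":0,"fingers":1},{"dx":-0.0041,"dy":-0.0185,"dz":-0.0007,"wx":0,"wy":0,"wz":0,"fingers":1},{"dx":0,"dy":0,"dz":0,"wx":0,"wy":0,"wz":0,"fingers":1}]'

```text
clock: 14.05
eef_pos: [427.8, 23.5, 13.4]
tool_rot: [1.544, 1.353, 2.997]
force: [-0.6, 0.0, 0.4]
width: -0.2
```

```bash
python3 shot.py 14
python3 - <<'E'
from ov import *
for cam,k in (('side',(250,130,430,270)),('scene',(240,150,400,275))):
    cv2.imwrite(f'pics/{cam}14r.png',cv2.resize(cv2.imread(f'pics/{cam}14.png')[k[1]:k[3],k[0]:k[2]],(400,311)))
    cc=ctrl.camera_info(cam)
    for m in ctrl.mark_of('cassette_mid',cam)[:1]: print(cam,m['conf'],inrk(onz(cc,m['point'],cam,16)))
cv2.imwrite('pics/c14.png',np.hstack([cv2.imread('pics/side14r.png'),cv2.imread('pics/scene14r.png')]))
E
```

```text
14.05 [427.8  23.5  13.4] [-148.8   24.6   13.4] [-0.6  0.   0.4] [-0.33  0.85  0.38  2.08 -0.63  0.57  2.01]
side 0.74 [-90.9  25.3  16. ]
scene 0.93 [-92.9  25.2  16. ]
```

View pics/c14.png

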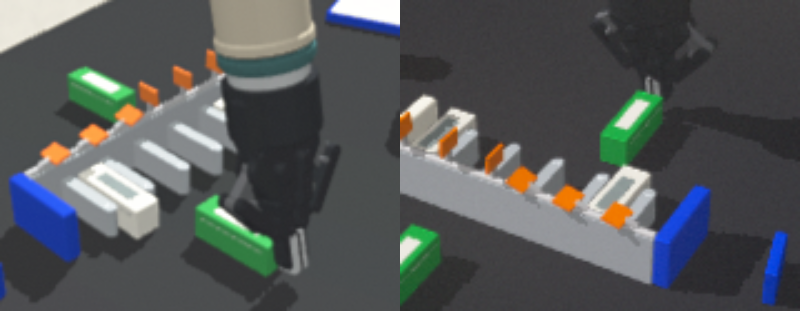

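Emit:
servo_tool --rows '[{"dx":-0.0035,"dy":-0.0155,"dz":-0.001,"wx":0,"wy":0,"wz":0,"fingers":1},{"dx":-0.0035,"dy":-0.0155,"dz":-0.001,"wx":0,"wy":0,"wz":0,"fingers":1},{"dx":-0.0035,"dy":-0.0155,"dz":-0.001,"wx":0,"wy":0,"wz":0,"fingers":1},{"dx":0,"dy":0,"dz":0,"wx":0,"wy":0,"wz":0,"fingers":1}]'

```text
clock: 14.8
eef_pos: [462.7, 17.0, 13.5]
tool_rot: [1.543, 1.353, 2.996]
force: [0.6, -0.2, 1.3]
width: -0.2
```

```bash
python3 shot.py 15
python3 - <<'E'
from ov import *
X,R,s=cur()
for cam,k in (('side',(250,150,400,255)),('scene',(260,160,380,244))):
    cc=ctrl.camera_info(cam)
    overlay(f'pics/{cam}15.png',cc,cam,RK,f'pics/{cam}15o.png',k,4,cas=list(rk(-57,23,0)[:2])+[RK[2]])
    for m in ctrl.mark_of('cassette_mid',cam)[:1]: print(cam,m['conf'],inrk(onz(cc,m['point'],cam,16)))
E
```

```text
14.8 [462.7  17.   13.5] [-113.4   22.2   13.5] [ 0.6 -0.2  1.3] [-0.33  0.87  0.41  1.99 -0.61  0.64  1.98]
side 0.84 [-50.9  15.7  16. ]
scene 0.77 [-52.4  17.6  16. ]
```

View pics/side15o.png

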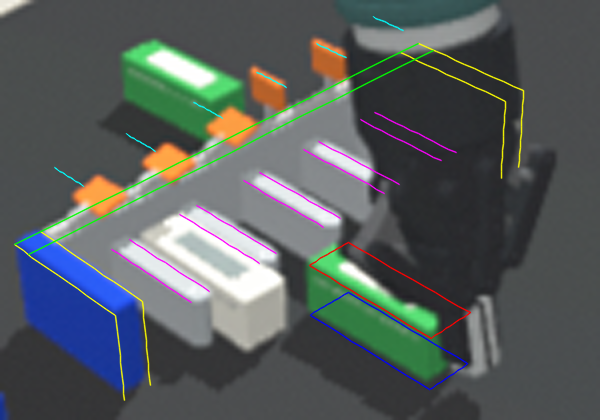

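View pics/scene15o.png

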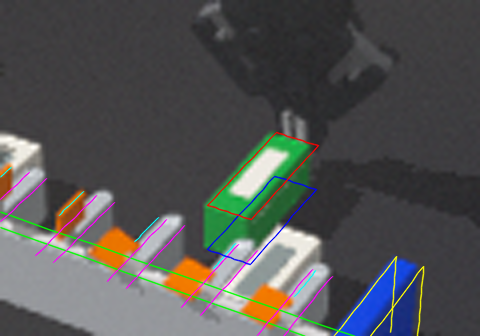

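View pics/w15.png

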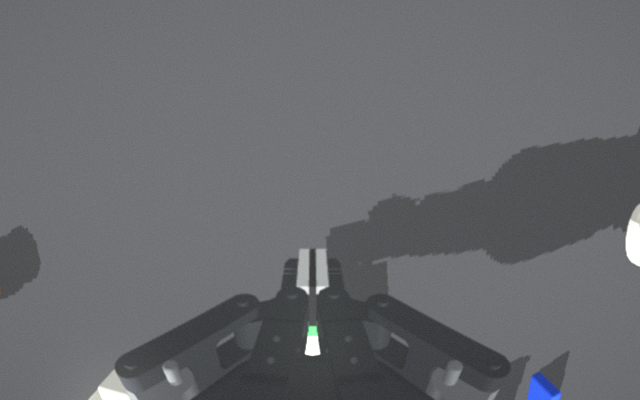

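Run:
```python
import cv2
im=cv2.imread('pics/side15.png')[165:255,285:385]; cv2.imwrite('pics/s15z.png',cv2.resize(im,None,fx=6.6,fy=6.6,interpolation=cv2.INTER_CUBIC))
im=cv2.imread('pics/scene15.png')[185:245,280:370]; cv2.imwrite('pics/c15z.png',cv2.resize(im,None,fx=8,fy=8,interpolation=cv2.INTER_CUBIC))
```

```text
(no output)
```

View pics/s15z.png

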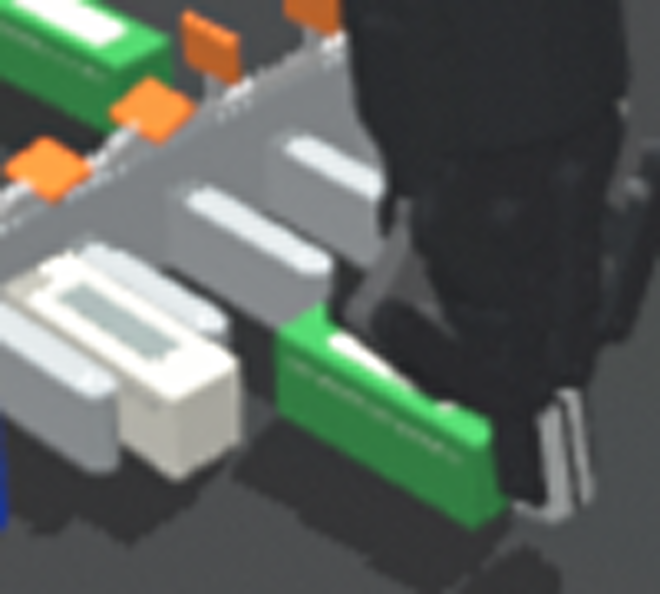

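View pics/c15z.png

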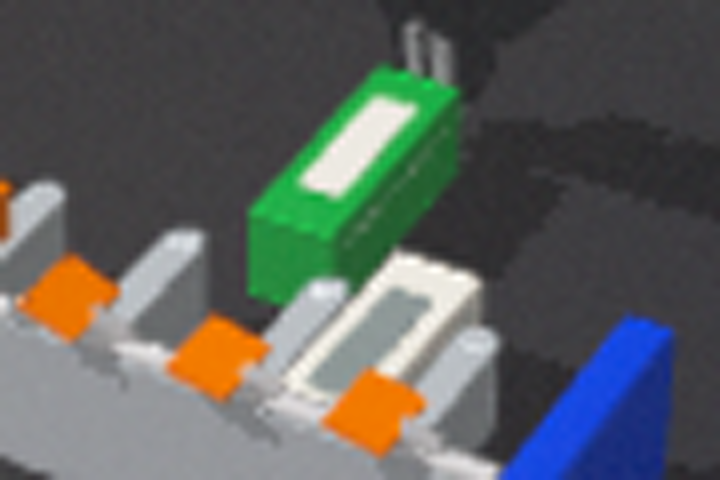

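```bash
cat > rel.py <<'E'
from fitc import *
def relfit(cam,s,o,rp,cp,yawfix=True):
    cc=ctrl.camera_info(cam); px=lambda u:np.array(u)/s-.5+np.array(o)
    RP=np.array([a for a,_ in rp],float);RU=np.array([px(u) for _,u in rp])
    r=least_squares(lambda v:(proj(cc,W([v[0],v[1],RK[2]],RP),cam)-RU).ravel(),RK[:2])
    CP=np.array([a for a,_ in cp],float);CU=np.array([px(u) for _,u in cp])
    q=least_squares(lambda v:(proj(cc,W(v,CP),cam)-CU).ravel(),[RK[0]-50,0,RK[2]])
    d=q.x[:2]-r.x;cs,sn=np.cos(RK[2]),np.sin(RK[2])
    print(cam,'rack',r.x.round(1),np.round(r.fun,1),'cas rel',np.round([cs*d[0]+sn*d[1],-sn*d[0]+cs*d[1]],1),'yaw',round(q.x[2]-RK[2],3),np.round(q.fun,1))
E
python3 - <<'E'
from rel import *
relfit('side',6.6,(285,165),[((1,89,30),(117,385)),((1,43,30),(228,322)),((1,-3,30),(331,260))],
 [((42,14,32),(277,345)),((42,-14,32),(322,305)),((42,14,0),(277,410)),((-42,14,0),(472,528))])
relfit('scene',8,(280,185),[((1,-46,30),(45,186)),((1,0,30),(188,232)),((1,46,30),(328,283)),((1,92,30),(480,330))],
 [((42,-14,32),(248,213)),((42,14,32),(330,240)),((-42,14,32),(460,90)),((-42,-14,32),(383,65)),((42,-14,0),(250,292))])
E
```

```text
side rack [576.1 -21.2] [-0.1 -0.2 -0.1 -0.1  0.1  0.3] cas rel [-57.2  24.9] yaw 0.057 [-1.2 -1.3  1.2 -1.2 -0.9  1.3  0.9  0.9]
scene rack [573.1 -21.9] [ 0.2 -0.1 -0.2  0.1  0.2 -0.2 -0.2  0.2] cas rel [-56.7  24.3] yaw 0.01 [-0.2 -0.4  0.5 -0.2  0.6 -0.1 -0.3 -0.2 -0.5  0.9]
```

Emit:
servo_tool --rows '[{"dx":-0.0035,"dy":-0.0155,"dz":-0.0007,"wx":0,"wy":0,"wz":0,"fingers":1},{"dx":-0.0035,"dy":-0.0155,"dz":-0.0007,"wx":0,"wy":0,"wz":0,"fingers":1},{"dx":-0.0035,"dy":-0.0155,"dz":-0.0007,"wx":0,"wy":0,"wz":0,"fingers":1},{"dx":0,"dy":0,"dz":0,"wx":0,"wy":0,"wz":0,"fingers":1}]'

```text
clock: 15.55
eef_pos: [497.9, 11.3, 13.6]
tool_rot: [1.543, 1.353, 2.996]
force: [-0.1, 0.1, -0.9]
width: -0.3
```

```bash
python3 shot.py 16
python3 - <<'E'
import cv2,numpy as np
a=cv2.resize(cv2.imread('pics/side16.png')[155:245,275:375],(400,360),interpolation=cv2.INTER_CUBIC)
b=cv2.resize(cv2.imread('pics/scene16.png')[185:257,280:360],(400,360),interpolation=cv2.INTER_CUBIC); cv2.imwrite('pics/c16.png',np.hstack([a,b]))
E
```

```text
15.55 [497.9  11.3  13.6] [-77.7  20.5  13.6] [-0.1  0.1 -0.9] [-0.32  0.9   0.43  1.89 -0.58  0.71  1.96]
```

View pics/c16.png

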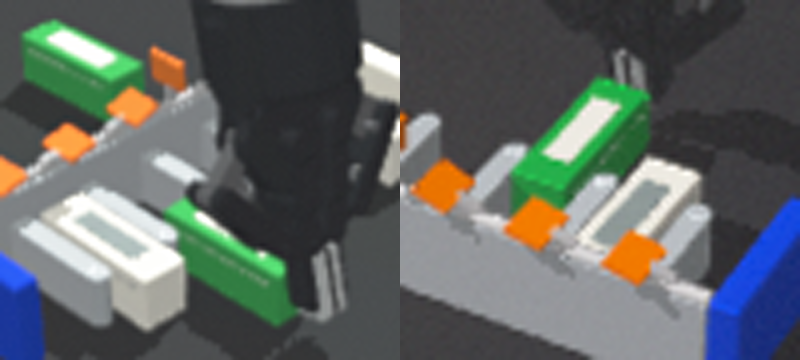

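Emit:
servo_tool --rows '[{"dx":-0.0035,"dy":-0.0155,"dz":0,"wx":0,"wy":0,"wz":0,"fingers":1},{"dx":-0.0035,"dy":-0.0155,"dz":0,"wx":0,"wy":0,"wz":0,"fingers":1},{"dx":-0.003,"dy":-0.013,"dz":0,"wx":0,"wy":0,"wz":0,"fingers":1},{"dx":0,"dy":0,"dz":0,"wx":0,"wy":0,"wz":0,"fingers":1}]'

```text
clock: 16.2
eef_pos: [531.2, 7.4, 13.7]
tool_rot: [1.543, 1.352, 2.996]
force: [0.3, 0.1, 0.6]
width: 0.0
```

Emit:
servo_tool --rows '[{"dx":-0.0012,"dy":-0.0054,"dz":0,"wx":0,"wy":0,"wz":0,"fingers":1},{"dx":-0.0012,"dy":-0.0054,"dz":0,"wx":0,"wy":0,"wz":0,"fingers":1},{"dx":0,"dy":0,"dz":0,"wx":0,"wy":0,"wz":0,"fingers":1}]'

```text
clock: 16.58
eef_pos: [538.5, 6.7, 13.8]
tool_rot: [1.542, 1.351, 2.995]
force: [-0.1, 0.2, -0.4]
width: -0.1
```

```bash
python3 shot.py 17
python3 - <<'E'
import cv2,numpy as np
a=cv2.resize(cv2.imread('pics/side17.png')[155:245,275:375],(400,360),interpolation=cv2.INTER_CUBIC)
b=cv2.resize(cv2.imread('pics/scene17.png')[185:257,280:360],(400,360),interpolation=cv2.INTER_CUBIC); cv2.imwrite('pics/c17.png',np.hstack([a,b]))
E
```

```text
16.575 [538.5   6.7  13.8] [-36.9  20.6  13.8] [-0.1  0.2 -0.4] [-0.31  0.94  0.45  1.77 -0.56  0.8   1.93]
```

View pics/c17.png

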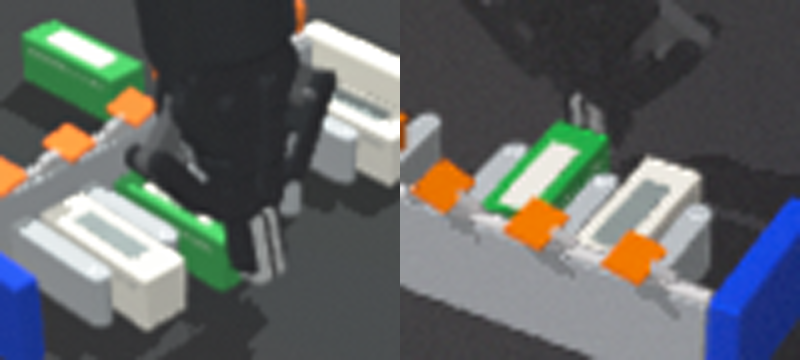

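Emit:
servo_tool --rows '[{"dx":-0.001,"dy":-0.0045,"dz":0,"wx":0,"wy":0,"wz":0,"fingers":1},{"dx":-0.0008,"dy":-0.004,"dz":0,"wx":0,"wy":0,"wz":0,"fingers":1},{"dx":0,"dy":0,"dz":0,"wx":0,"wy":0,"wz":0,"fingers":1}]'

```text
clock: 17.1
eef_pos: [544.7, 6.0, 13.8]
tool_rot: [1.541, 1.351, 2.994]
force: [-1.5, -0.0, 1.2]
width: 0.1
```

Emit:
servo_tool --rows '[{"dx":-0.0006,"dy":-0.0026,"dz":0,"wx":0,"wy":0,"wz":0,"fingers":1},{"dx":0,"dy":0,"dz":0,"wx":0,"wy":0,"wz":0,"fingers":1},{"dx":0,"dy":0,"dz":0,"wx":0,"wy":0,"wz":0,"fingers":1}]'

```text
clock: 17.48
eef_pos: [546.5, 5.8, 13.8]
tool_rot: [1.541, 1.351, 2.994]
force: [-1.4, -0.2, 1.6]
width: 0.0
```

Emit:
servo_tool --rows '[{"dx":-0.0006,"dy":-0.0026,"dz":0,"wx":0,"wy":0,"wz":0,"fingers":1},{"dx":0,"dy":0,"dz":0,"wx":0,"wy":0,"wz":0,"fingers":1},{"dx":0,"dy":0,"dz":0,"wx":0,"wy":0,"wz":0,"fingers":1}]'

```text
clock: 17.85
eef_pos: [547.0, 5.8, 13.8]
tool_rot: [1.54, 1.347, 2.994]
force: [-6.1, 2.1, 2.5]
width: -0.3
```

Emit:
servo_tool --rows '[{"dx":-0.0006,"dy":-0.0026,"dz":0,"wx":0,"wy":0,"wz":0,"fingers":1},{"dx":0,"dy":0,"dz":0,"wx":0,"wy":0,"wz":0,"fingers":1},{"dx":0,"dy":0,"dz":0,"wx":0,"wy":0,"wz":0,"fingers":1}]'

```text
clock: 18.23
eef_pos: [547.0, 5.8, 13.8]
tool_rot: [1.539, 1.343, 2.992]
force: [-8.3, 1.1, 5.0]
width: 0.1
```

Emit:
servo_tool --rows '[{"dx":0.004,"dy":0.018,"dz":0,"wx":0,"wy":0,"wz":0,"fingers":1},{"dx":0.012,"dy":0.054,"dz":0,"wx":0,"wy":0,"wz":0,"fingers":1},{"dx":-0.06,"dy":0.01,"dz":0,"wx":0,"wy":0,"wz":0,"fingers":1},{"dx":-0.07,"dy":0.01,"dz":0,"wx":0,"wy":0,"wz":0,"fingers":1},{"dx":-0.07,"dy":0,"dz":-0.03,"wx":0,"wy":0,"wz":0,"fingers":1}]'

```text
clock: 18.85
eef_pos: [512.1, -12.3, 164.9]
tool_rot: [1.537, 1.353, 2.994]
force: [1.7, 0.6, -0.0]
width: -0.1
```

Emit:
servo_tool --rows '[{"dx":-0.05,"dy":-0.05,"dz":0,"wx":0,"wy":0,"wz":-1,"fingers":1},{"dx":-0.02,"dy":-0.065,"dz":0,"wx":0,"wy":0,"wz":-1,"fingers":1},{"dx":0,"dy":-0.065,"dz":0,"wx":0,"wy":0,"wz":0,"fingers":1},{"dx":0,"dy":0,"dz":0,"wx":0,"wy":0,"wz":0,"fingers":1},{"dx":0,"dy":0,"dz":0,"wx":0,"wy":0,"wz":0,"fingers":1}]'

```text
clock: 19.48
eef_pos: [653.2, -31.3, 200.2]
tool_rot: [1.079, 1.558, 2.531]
force: [-1.2, -0.3, -0.1]
width: 0.1
```

```bash
python3 shot.py 18
python3 - <<'E'
import cv2,numpy as np
a=cv2.resize(cv2.imread('pics/side18.png')[140:260,245:395],(400,320),interpolation=cv2.INTER_CUBIC)
b=cv2.resize(cv2.imread('pics/scene18.png')[175:271,240:360],(400,320),interpolation=cv2.INTER_CUBIC); cv2.imwrite('pics/c18.png',np.hstack([a,b]))
E
```

```text
19.475 [653.2 -31.3 200.2] [ 81.4  -4.  200.2] [-1.2 -0.3 -0.1] [-0.32  0.74  0.59  1.54 -0.46  1.02  1.85]
```

View pics/c18.png

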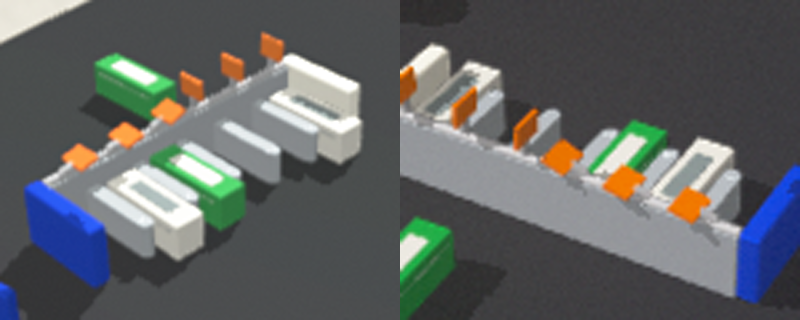

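View pics/w18.png

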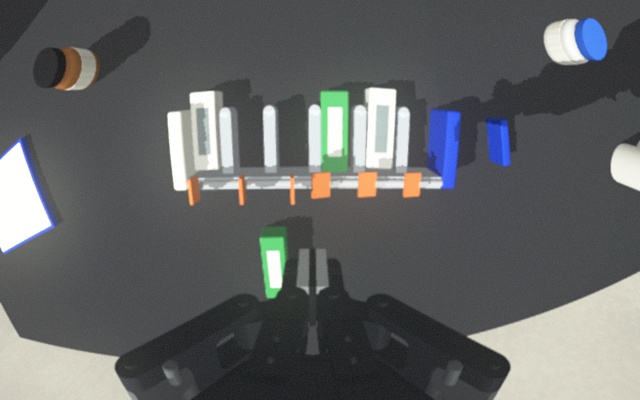

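Run:
```python
import cv2
im=cv2.imread('pics/w18.png')[75:205,170:470]; 
cv2.imwrite('pics/w18z.png',cv2.resize(im[:, 110:270],None,fx=5,fy=4.6 if 0 else 4.6,interpolation=cv2.INTER_CUBIC))
```

```text
(no output)
```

View pics/w18z.png

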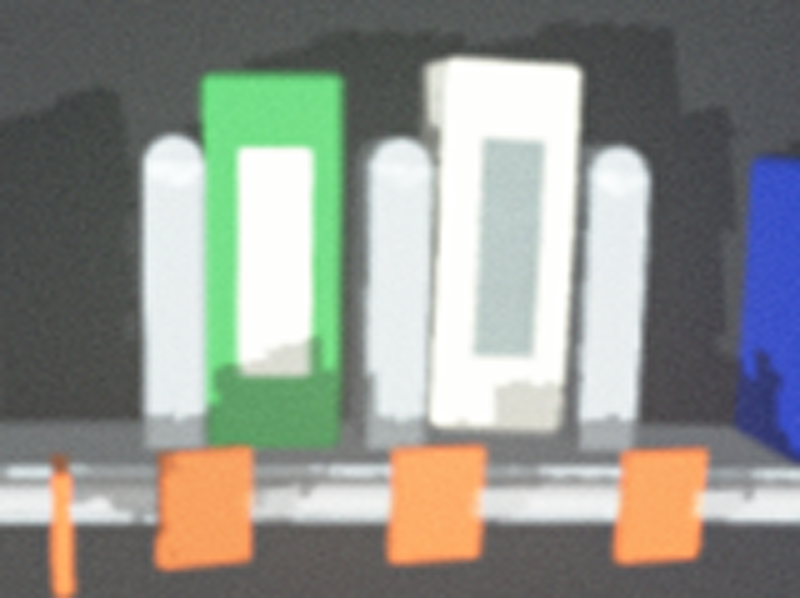

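Run:
```python
from ov import *
c=json.load(open('w18.json'))
for cas in ([28,23],):
    p=list(rk(cas[0],cas[1],0)[:2])+[RK[2]]
    overlay('pics/w18.png',c,'wrist',RK,'pics/w18o.png',(270,75,440,205),4,cas=p)
```

```text
(no output)
```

View pics/w18o.png

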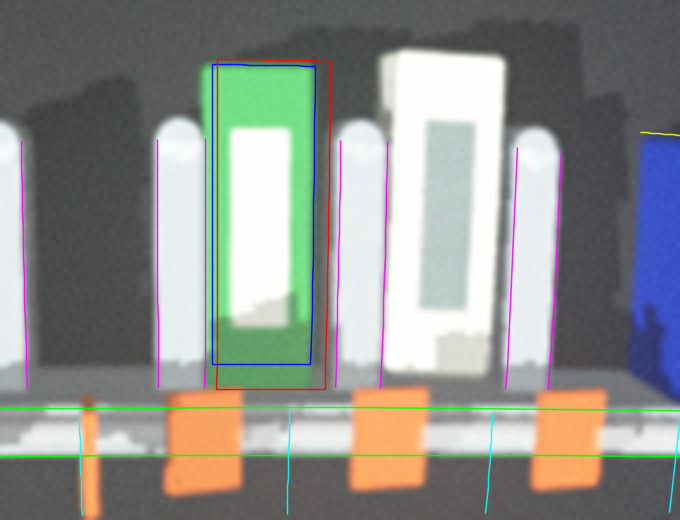

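Run:
```python
import cv2,numpy as np
a=cv2.imread('pics/side0.png').astype(int);b=cv2.imread('pics/side18.png').astype(int)
for n,(x0,y0,x1,y1) in dict(jarw=(200,290,255,360),jara=(428,145,460,185),st1=(290,200,325,238),st2=(352,160,384,202)).items():
    f=lambda i:i[y0:y1,x0:x1].astype(np.float32).mean(2)
    print(n,np.abs(f(a)-f(b)).mean().round(2),np.round(cv2.phaseCorrelate(f(a),f(b))[0],2))
from cell import ctrl
print(ctrl.read_state()['force']); ctrl.finish_job()
```

```text
jarw 3.32 [0.07 0.04]
jara 0.65 [-0.02  0.03]
st1 12.46 [ 0.09 -0.14]
st2 0.45 [-0.03  0.48]
[ 0.15492479 -0.28497093 -0.12911074]
the job is handed in; nothing more can be done
```

The job is handed in, at about 19.6 s of the 64 s allowed. By my last pictures every condition was met; the system gives no verdict.

- **Flags:** The blue end is at the robot's left. I swept the shut fingertip along the rail and tipped flags a, b and c in that order. The last pictures show those three lying over and d, e and f upright.
- **Cassette:** I pushed the green cassette sideways with the outside of the fingers, then from behind, into gap c. It stopped against the back wall with about 8 N on the tool. In the final wrist picture it lies roughly 3 mm right of the gap's centre line and parallel to the dividers. It was never lifted or taken between the fingers.
- **Other things:** Side pictures from before and after show the jars and stored cassettes shifted by less than 0.5 pixel. The robot stood clear and touched nothing when I handed in.

**What went wrong or disagreed:**
- **Cassette push:** The first sideways push was made too high, at a fingertip height of 27 mm, because a wrist joint had reached its limit. It pressed on the cassette's edge with about 11 N. I backed off and tilted the tool 12° to get lower; no harm showed in the pictures.
- **Calibration:** The side and scene cameras differed from my wrist-camera fit by a few mm. I checked the cassette's lineup with the gap relative to the rack within single pictures.

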